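Draw a stuck tube adapter out of a centrifuge bucket with its screw-in puller

TASK

The blue tube adapter sits tight in the centrifuge bucket: take the T-handled puller from its block, screw it into the adapter's brass insert until its collar is snug, draw the adapter straight up out of the bucket, and stand it gently in the wash tray with the puller left screwed in. Feel for the thread start by turning backwards under a light push and never press the adapter down hard (20 N is too much); leave everything else on the counter where it is.

Things in the scene. Friction and masses are not known exactly. Their poses are not given: they have to be found in the camera images.
- puller: Puller with a black T-handle, 160 g, standing in the grey tool block at the start. Origin: centre of the underside (seating face) of its steel collar; z runs up the rod to the handle. Collar 38 mm across, 6 mm thick; rod above it 14 mm across up to z = 52 mm, then the handle. Below the origin a smooth nose, 17 mm across, down to z = -19 mm, tapered to 12 mm over its last 3.5 mm.
- puller_grip (a point): Middle of the puller's T-handle, 66 mm above the puller's origin. The handle is a bar 18 mm (puller's x) by 64 mm (y) by 28 mm high: grip it across its 18 mm.
- puller_lugs (a point): On the puller's axis, 9 mm below its origin, level with its two thread lugs: round pins 4 mm thick that point to the puller's +x and -x and reach 13.5 mm from the axis (a two-start thread: a half turn fits the same).
- tool_block: Fixed grey block 80 x 80 x 40 mm in which the puller hangs: a square well 30 x 30 mm, 30 mm deep, in the middle of its top, the puller's collar resting on the top. Origin at the centre of its underside, z up.
- bucket: Fixed aluminium swing-out bucket in a grey bench stand 105 x 105 mm. Origin: centre of the stand's underside, z up. Bucket outside 77 x 77 mm (bosses on its y sides out to 46 mm), inside 69 x 69 mm, rubber cushion top 18 mm, rim 98 mm above the origin.
- cushion: Black rubber cushion, 67 x 67 x 2 mm, lying fixed on the bucket's inner floor under the adapter: what the adapter is pushed down on. Origin at the centre of its underside.
- bucket_rim (a point): Centre of the bucket's open rim. Rubber strips inside its walls, 12 to 24 mm under the rim, press on the adapter with about 20 N all told: drawing it up takes about 6 to 13 N besides its weight, until it is nearly out. They give only 0.8 mm sideways: drawn or twisted off its axis the adapter binds (ease side forces and leftover twist before and during the pull).
- adapter: Blue tube adapter, 66 x 66 mm, 70 mm tall, 230 to 370 g, in the bucket, on its cushion, square with it, top 10 mm below the rim. Origin: centre of its underside, z up; white mark on top towards +x. Amid its top a flush brass insert, 34 mm across, right-handed two-start thread, begins at two opposite notches; their line lies at random within 0.7 rad either side of the adapter's x axis, not reported.
- adapter_top (a point): Centre of the adapter's top, 70 mm above its origin; the puller's origin comes here when home. Lugs beside the notches ride on the insert, collar 11 mm above this point. Over them (within about 0.1 rad) they drop and the collar stands 2.6 mm above it. From there about 1.3 rad clockwise (seen from above), sinking 3.1 mm per rad, brings the collar down snug; 0.1 rad on is a hard stop.
- adapter_bore (a point): Bottom of the insert's thread, on its axis, 22 mm below the adapter's top. The bore is 19 mm across. The thread has 1.4 mm of axial play. The insert and the adapter do not turn with the puller.
- tray: Fixed steel wash tray with a green mat, 160 x 160 mm outside, walls 4 mm thick and 16 mm high, inner floor 4 mm above its origin at the centre of its underside, z up.
- spare_bucket: Bystander: an empty loose aluminium bucket, 77 x 77 x 86 mm. Origin under its centre.
- tube_rack: Bystander: white rack of capped sample tubes, 75 x 190 x 96 mm. Origin under its centre.
- water_bottle: Bystander: clear water bottle, 62 mm across, 200 mm tall. Origin under its centre.
- green_flask: Bystander: green drinking flask, 60 mm across, 180 mm tall. Origin under its centre.
- specimen_jar: Bystander: small jar with a yellow cap, 48 mm across, 55 mm tall. Origin under its centre.
- rotor_key: Bystander: steel T-shaped rotor key lying flat, 130 mm long, 12 mm thick. Origin under the middle of its shank.
- handset: Bystander: black telephone handset lying flat, 52 x 160 x 22 mm. Origin under its centre.
Things that resemble listed ones, but are neither listed nor needed, are in the scene too. What is shaped like the bucket but green, purple or turquoise is not meant.

How it is judged:
On the way, in this order (a step that is already met when the one before it is completed fails the run):
1. the puller is screwed down into the adapter, collar on its top (within 1.5 mm), while the adapter still sits at the bottom of the bucket (z of puller in the frame of adapter_top below 0.0015 m and distance between puller and adapter_top below 0.004 m and angle between the z axis of puller and the z axis of adapter, either way round below 0.1 rad and z of adapter in the frame of bucket below 0.022 m and horizontal distance between adapter and bucket below 0.004 m), for 0.2 s.
2. the adapter hangs on the puller, straight (within 0.1 rad), its underside above the bucket's rim, the collar still within 1.5 mm of its top (z of puller in the frame of adapter_top below 0.0015 m and distance between puller and adapter_top below 0.004 m and angle between the z axis of puller and the z axis of adapter, either way round below 0.1 rad and z of adapter in the frame of bucket_rim above 0.001 m and angle between adapter's own z axis and vertical below 0.1 rad and contact force between adapter and bucket below 0.1 N), for 0.1 s.
At the end, for the whole second after the job is handed in: The adapter stands upright (within 0.05 rad) and at rest on the floor of the wash tray, its middle within 40 mm of the tray's middle along both tray axes, with the puller still screwed in, its collar within 1.5 mm of the adapter's top, let go and at rest (z of puller in the frame of adapter_top below 0.0015 m and distance between puller and adapter_top below 0.004 m and angle between the z axis of puller and the z axis of adapter, either way round below 0.1 rad and angle between adapter's own z axis and vertical below 0.05 rad and x of adapter in the frame of tray between -0.04 and 0.04 m and y of adapter in the frame of tray between -0.04 and 0.04 m and z of adapter in the frame of tray below 0.006 m and linear speed of each of adapter, puller below 0.02 m/s); the robot touches nothing.
It fails at once if the adapter pressed down on its cushion with more than 20 N (contact force between adapter and cushion above 20 N).
It fails at once if the adapter banged or pressed on the tray with more than 25 N (contact force between adapter and tray above 25 N).
It fails at once if the adapter pulled askew: tilted more than 0.12 rad, or wedged in the bucket with more than 50 N over all their contacts (strips and cushion give about 25 N of it at rest) (angle between adapter's own z axis and vertical above 0.12 rad or contact force between adapter and bucket above 50 N).
It fails at once if the arm or fingers push on the bucket with more than 5 N (contact force between any of the fingers, the arm and bucket above 5 N).
It fails at once if a bystander moved by more than 30 mm (distance of any of spare_bucket, tube_rack, water_bottle, green_flask, specimen_jar, rotor_key, handset from where it was at the start of the episode above 0.03 m).
It also fails if it takes over 72 s, if anything falls off the work surface, if the arm or the gripper's body presses on something with over 40 N, if the wrist force passes 120 N, or if a joint passes its speed limit or range.

ROBOT

A 7-joint arm with a two-finger parallel gripper is mounted at the origin on the work surface. World frame = base frame: x ahead of the robot, y to its left, z up, the work surface at z = 0. Lengths are in m, angles in rad, forces in N, time in s.
With the tool pointing down it reaches from about 0.4 to 0.875 m from the base axis. Payload 19.3 kg.
Tool frame: the origin (TCP) lies between the finger pads; the fingertips stand ahead of it and the grasp point (between the pads) lies 8 mm behind it (bot.tip_extent is the x of the fingertips in the tool frame, in m); x points along the fingers, y is the direction in which the jaws open and shut, and the axes are right-handed (so a half turn about x gives the same grasp; the last joint's range is limited). The gripper opens to 85 mm and grips with 20 to 120 N. Pads are 22 mm wide; open, the fingers measure 114 mm over their backs; the gripper's body (76 mm by 85 mm) begins 54 mm behind the grasp point. The pads swing forward as they close: fully open they stand 13 mm farther back than shut.
Start: joints at [1.071, 0.521, -0.036, 1.599, 0.021, 1.021, -0.113], TCP at [0.26, -0.568, 0.242] pointing down, gripper open.
Joint ranges: [-2.91, 2.91], [-0.3, 2.13], [-1.5, 1.42], [0.17, 2.43], [-1.26, 4.41], [0.16, 1.93], [-2.52, 2.52]. Speed limits (rad/s): [1.89, 1.89, 2.39, 2.39, 3.01, 3.01, 3.01].

INTERFACE

Orientations are given as [roll, pitch, yaw] about the fixed x, y, z axes, in that order (R = Rz(yaw) Ry(pitch) Rx(roll)).
In Python, from workcell import observe, grab_frame, camera_info, bot, nets gives the robot as it stands.
- The arm moves only by the tool jog_arm, never from a script. Its argument "commands" is a list of rows, each a list of 6 numbers: the shift along the tool's x, y, z in mm, then the turn, a rotation vector about the tool's x, y, z in rad. A call has 1 to 20 rows; each row shifts and turns the pose as measured when the row begins, along the tool's axes as they then stand; what a row does not reach is not made up. A row lasts 1/10 s, in which the tool goes at most 50 mm and 8.59 degrees, less where a joint would pass 70% of its speed; a pose out of reach is approached as far as the arm can. A call is refused whole if a number of a shift passes 50 or a number of a turn 0.15, either way. A call with a gripper value outside its range is refused whole. "gripper" is the closure in counts, from 0 (fully open) to 255 (shut), set as the call begins (left out, the last holds). The fingers move at their own pace and stop on an object; "newtons" is the grip in N (left out, the last holds). Time passes only in rows, so rows that do not move let the fingers close. It gives the time, the measured TCP pose, the force and the opening at its end, in the units of the state.
- observe(): the state, without advancing time (a new reading comes with each control period).
- grab_frame(name): name is "scene" or "top"; returns the picture (384x512x3 uint8, red, green, blue); there is no depth.
- camera_info(name): a dict with "fov_y" (degrees; the focal length in pixels is half the picture's height over the tangent of half this angle, whatever the lens; pixels are square), "cx", "cy" (the principal point, pixels), "distortion" ([k1, k2, p1, p2, k3] as OpenCV has them; the pictures are not rectified), "R" (3x3) and "t" (3): a world point X has camera coordinates R X + t. Camera axes: x right, y down, z forward; pixel columns grow to the right and rows downward; lengths in m; the calibration is good to about 2 mm. A picture is of the moment at which its call begins. camera_info takes no time and is no camera call.
- bot.job_done(): hands the job in, once; it reports no verdict.
Trained networks look in the newest picture that a camera, given by its name, has taken for a name from the list of things; names that differ only in an ending like _2 or _b are one class to them, and where a whole thing is asked for, a point or a joint stands for the part that bears it (a point fixed in the world has none). Each returns a list of dicts, best first, with "p" (0 to 1); they miss things now and then, are a little off and sometimes report something else, mostly with a low value. They report only what shows in the picture. A call takes as long as a camera call. They do not tell look-alikes from the thing itself.
- nets.find_in(camera, name): "rect" ([left, top, right, bottom] in pixels, round what is visible of it).
- nets.silhouettes(camera, name): "mask" (384x512 bool, what is visible of it) and "rect" ([left, top, right, bottom] in pixels, round what is visible of it).
- nets.pinpoint(camera, name): "location" ([column, row] in pixels: a listed point, or the origin of a listed thing).
The state is a dict: "clock": time; "qpos": joint angles; "qd": joint speeds; "joint_efforts": joint torques, N m; "position": TCP position; "tool_rot": TCP orientation; "force": force on the tool from outside, world axes, zero at the start; "moment": the same for the moment, N m; "grip_width": finger opening in m.
Only numpy, scipy, OpenCV 4.12 (cv2) and the standard library are available. Lean on these libraries where they do the work, as an engineer would, in place of code of your own. Each camera call takes 0.05 s, during which the arm holds its last target.

## Working session

There is one attempt and no reset: what is moved stays moved. The work goes in short steps, Python scripts to look and compute and a tool call to move; the robot and the scene stay as the last step left them, time stands still between calls to the robot, and variables do not carry over. Pictures are saved under pics/ and viewed, and the job is handed in when it is done.

Besides the shell and the picture viewer there is one more tool, called after "Emit:" as name([rows], argument=value, ...), one row to a line, values as JSON. jog_arm: Moves the arm, as the interface text tells. Its arguments: {"type":"object","properties":{"commands":{"type":"array","items":{"type":"array","items":{"type":"number"}}},"gripper":{"type":"number"},"newtons":{"type":"number"}},"required":["commands"]}

```bash
mkdir -p pics; python3 - <<'E'
from workcell import observe, grab_frame, camera_info, bot, nets
import cv2,numpy as np
s=observe();print({k:np.round(v,3).tolist() for k,v in s.items()}, bot.tip_extent)
for c in("scene","top"):
    cv2.imwrite(f"pics/{c}0.png",cv2.cvtColor(grab_frame(c),cv2.COLOR_RGB2BGR))
    print(camera_info(c))
    for n in("puller","tool_block","bucket","adapter","tray"):
        print(c,n,[(np.round(d["rect"]).tolist(),round(d["p"],2)) for d in nets.find_in(c,n)][:5])
E
```

```text
{'clock': 0.0, 'qpos': [1.071, 0.522, -0.036, 1.6, 0.021, 1.021, -0.113], 'qd': [0.0, 0.001, -0.001, -0.001, -0.002, -0.0, 0.001], 'joint_efforts': [-0.002, -92.711, 1.979, -36.994, 0.018, 0.008, 0.0], 'position': [0.26, -0.568, 0.242], 'tool_rot': [-1.508, 1.57, 2.063], 'force': [-0.294, -0.67, -0.152], 'moment': [0.002, 0.021, 0.034], 'grip_width': 0.085} 0.011
{'fov_y': 46.343809503901255, 'cx': 256.7824699141285, 'cy': 200.10419121664577, 'distortion': array([-0.03015426,  0.        ,  0.        ,  0.        ,  0.        ]), 'R': array([[ 0.41651882,  0.90901221,  0.01445268],
       [ 0.52031815, -0.22531872, -0.82371142],
       [-0.74550728,  0.3506113 , -0.56682503]]), 't': array([-0.24735274, -0.21142103,  1.93075468])}
scene puller [([163.0, 203.0, 186.0, 233.0], 0.8)]
scene tool_block [([161.0, 220.0, 192.0, 247.0], 0.87)]
scene bucket [([377.0, 168.0, 405.0, 205.0], 0.9), ([253.0, 152.0, 288.0, 185.0], 0.84), ([246.0, 199.0, 287.0, 240.0], 0.82), ([156.0, 175.0, 194.0, 216.0], 0.7)]
scene adapter [([256.0, 200.0, 276.0, 210.0], 0.47)]
scene tray [([286.0, 179.0, 345.0, 213.0], 0.65)]
{'fov_y': 42.92572168906909, 'cx': 259.1682600738951, 'cy': 192.18455889238044, 'distortion': array([-0.18656207,  0.        ,  0.        ,  0.        ,  0.        ]), 'R': array([[-0.01359018, -0.99988893,  0.00611802],
       [-0.99758431,  0.01314149, -0.06821173],
       [ 0.06812375, -0.00703025, -0.99765211]]), 't': array([0.03161786, 0.59075409, 1.458122  ])}
top puller [([346.0, 205.0, 370.0, 219.0], 0.65)]
top tool_block [([338.0, 198.0, 367.0, 226.0], 0.81)]
top bucket [([72.0, 174.0, 116.0, 214.0], 0.96), ([321.0, 253.0, 363.0, 289.0], 0.86), ([185.0, 261.0, 224.0, 298.0], 0.75), ([237.0, 176.0, 273.0, 208.0], 0.59)]
top adapter [([242.0, 178.0, 266.0, 199.0], 0.92), ([144.0, 131.0, 173.0, 158.0], 0.47)]
top tray [([155.0, 190.0, 208.0, 244.0], 0.96)]
```

```bash
python3 - <<'E'
import cv2
for c in("scene","top"):
    i=cv2.imread(f"pics/{c}0.png"); cv2.imwrite(f"pics/{c}0b.png",cv2.resize(i,(800,600),interpolation=cv2.INTER_CUBIC))
i=cv2.imread("pics/top0.png")
cv2.imwrite("pics/top_crop.png",cv2.resize(i[160:310,225:385],(800,750),interpolation=cv2.INTER_CUBIC)[:600])
E
```

```text
(no output)
```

View pics/scene0b.png

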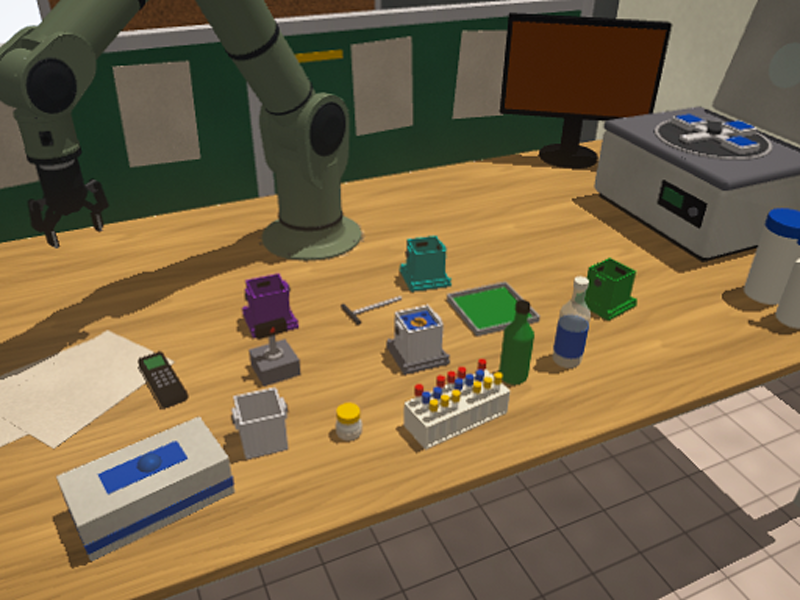

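View pics/top0b.png

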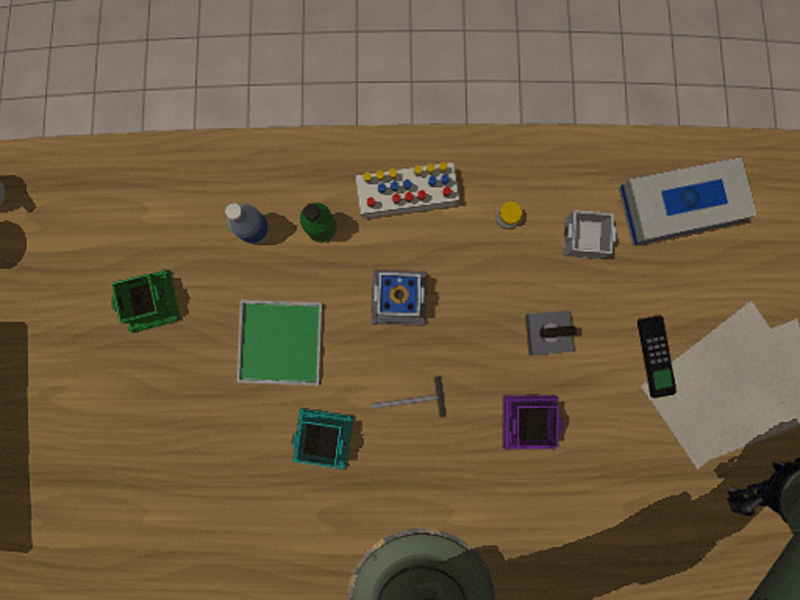

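View pics/top_crop.png

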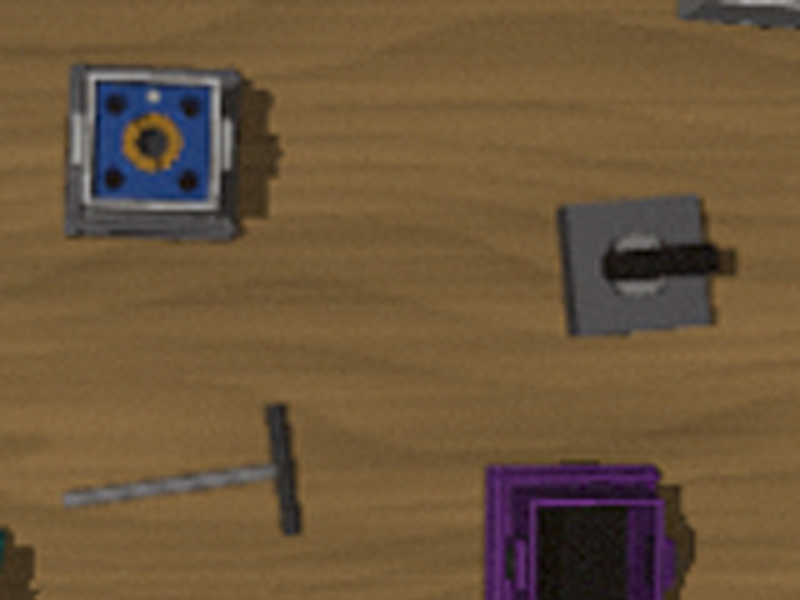

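The top view shows the aluminium bucket with the blue adapter and brass ring at (255,190), and the puller standing in the grey block at about (353,212). The tray is at (180,218).

Possible mix-ups:
- **Bucket:** the green bucket (93,194), purple (340,270), turquoise (205,280) and the empty aluminium spare (378,150). I choose (255,190), because it is aluminium, on a stand and holds the blue adapter.
- **Puller:** the T-shaped rotor key lying at (265,255). I choose the upright one in the block.

```bash
cat > h.py <<'E'
from workcell import observe, grab_frame, camera_info, bot, nets
import cv2,numpy as np
from scipy.spatial.transform import Rotation as Ro
def K(c):
    i=camera_info(c); f=192/np.tan(np.radians(i["fov_y"]/2))
    return np.array([[f,0,i["cx"]],[0,f,i["cy"]],[0,0,1]]),np.array(i["distortion"]),np.array(i["R"]),np.array(i["t"])
def ray(c,px):
    k,d,R,t=K(c); u=cv2.undistortPoints(np.array([[px]],float),k,d)[0,0]
    return -R.T@t, R.T@np.array([u[0],u[1],1])
def atz(c,px,z):
    o,v=ray(c,px); return o+v*(z-o[2])/v[2]
def tri(p1,p2):
    A=[];b=[]
    for c,p in(("scene",p1),("top",p2)):
        o,v=ray(c,p);v=v/np.linalg.norm(v);P=np.eye(3)-np.outer(v,v);A.append(P);b.append(P@o)
    return np.linalg.lstsq(np.vstack(A),np.hstack(b),rcond=None)[0]
def proj(c,X):
    k,d,R,t=K(c); return cv2.projectPoints(np.array(X,float).reshape(-1,3),cv2.Rodrigues(R)[0],t,k,d)[0][:,0]
def st():
    s=observe();R=Ro.from_euler("xyz",s["tool_rot"]).as_matrix()
    return s,np.array(s["position"]),R
E
cat > m.py <<'E'
from h import *
for n,z in(("puller",.040),("puller_grip",.106),("tool_block",0),("bucket",0),("bucket_rim",.098),("adapter_top",.088),("adapter",.018),("tray",0)):
    r={}
    for c in("scene","top"):
        r[c]=nets.pinpoint(c,n)
        for d in r[c][:5]: print(n,c,np.round(d["location"],1),round(d["p"],2),"atz",np.round(atz(c,d["location"],z),4))
E
python3 - <<'E'
from h import *
exec(open("m.py").read())
i=cv2.imread("pics/top0.png")
cv2.imwrite("pics/ins.png",cv2.resize(i[174:208,236:276],(800,600),interpolation=cv2.INTER_CUBIC))
i=cv2.imread("pics/scene0.png")
cv2.imwrite("pics/ins_s.png",cv2.resize(i[194:224,248:288],(800,600),interpolation=cv2.INTER_CUBIC))
E
```

```text
puller scene [175.6 224.6] 0.69 atz [ 0.5125 -0.25    0.04  ]
puller top [254.3 188.7] 0.68 atz [0.6004 0.0383 0.04  ]
puller top [160.8 146.8] 0.6 atz [0.7315 0.32   0.04  ]
puller top [352.2 209. ] 0.58 atz [ 0.5355 -0.2549  0.04  ]
puller_grip scene [172.7 211.8] 0.76 atz [ 0.5315 -0.2588  0.106 ]
puller_grip top [374.  156.2] 0.58 atz [ 0.6856 -0.3104  0.106 ]
puller_grip top [357.6 213.2] 0.51 atz [ 0.5211 -0.2572  0.106 ]
tool_block scene [174.  235.2] 0.65 atz [ 0.5134 -0.2593  0.    ]
tool_block top [353.2 213.5] 0.74 atz [ 0.5228 -0.2656  0.    ]
bucket scene [270.8 178.9] 0.86 atz [0.3263 0.1828 0.    ]
bucket scene [172.2 203.7] 0.84 atz [ 0.3377 -0.2156  0.    ]
bucket scene [388.2 195.1] 0.66 atz [0.6024 0.5356 0.    ]
bucket scene [266. 228.] 0.65 atz [0.5988 0.0316 0.    ]
bucket scene [176.7 231.9] 0.41 atz [ 0.5003 -0.2464  0.    ]
bucket top [339.9 271.2] 0.8 atz [ 0.3462 -0.2208  0.    ]
bucket top [203.2 280.6] 0.76 atz [0.324  0.1982 0.    ]
bucket top [255.2 189.3] 0.61 atz [0.6015 0.0356 0.    ]
bucket top [ 96.6 194.7] 0.56 atz [0.5913 0.5322 0.    ]
bucket to
[... 380 characters left out ...]
.1 189.7] 0.9 atz [0.5999 0.5381 0.098 ]
bucket_rim top [201.6 280.1] 0.6 atz [0.3364 0.192  0.098 ]
adapter_top scene [265.2 204.8] 0.64 atz [0.5884 0.0311 0.088 ]
adapter_top scene [238.4 196. ] 0.25 atz [ 0.5069 -0.0289  0.088 ]
adapter_top top [253.5 187. ] 0.68 atz [0.6017 0.0404 0.088 ]
adapter_top top [254.4 187.9] 0.17 atz [0.5991 0.0378 0.088 ]
adapter scene [267.8 222.3] 0.55 atz [0.594 0.04  0.018]
adapter top [257.1 188.4] 0.92 atz [0.6029 0.0298 0.018 ]
tray scene [315.9 196.4] 0.62 atz [0.5022 0.2821 0.    ]
tray scene [222.7 277. ] 0.37 atz [ 0.7564 -0.1835  0.    ]
tray top [179.8 217.9] 0.76 atz [0.5166 0.2684 0.    ]
tray top [351.3 212.4] 0.38 atz [ 0.5263 -0.2598  0.    ]
```

View pics/ins.png

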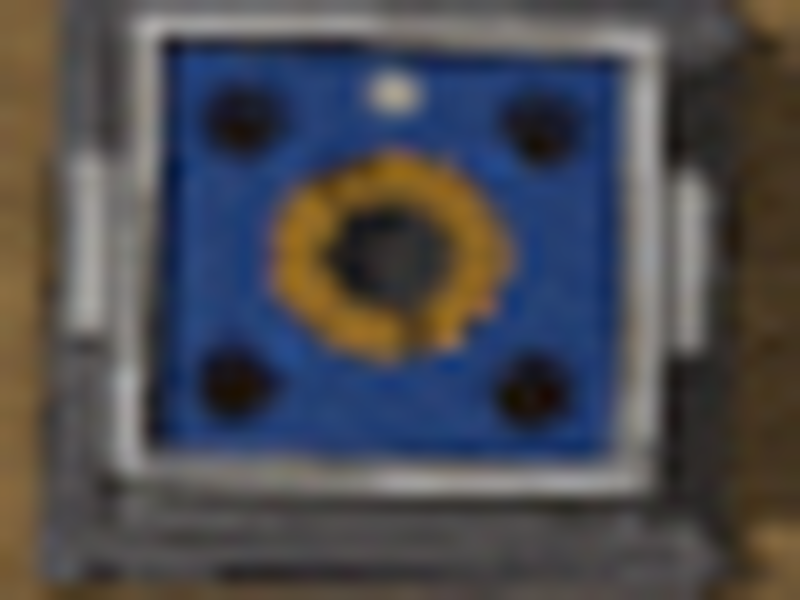

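View pics/ins_s.png

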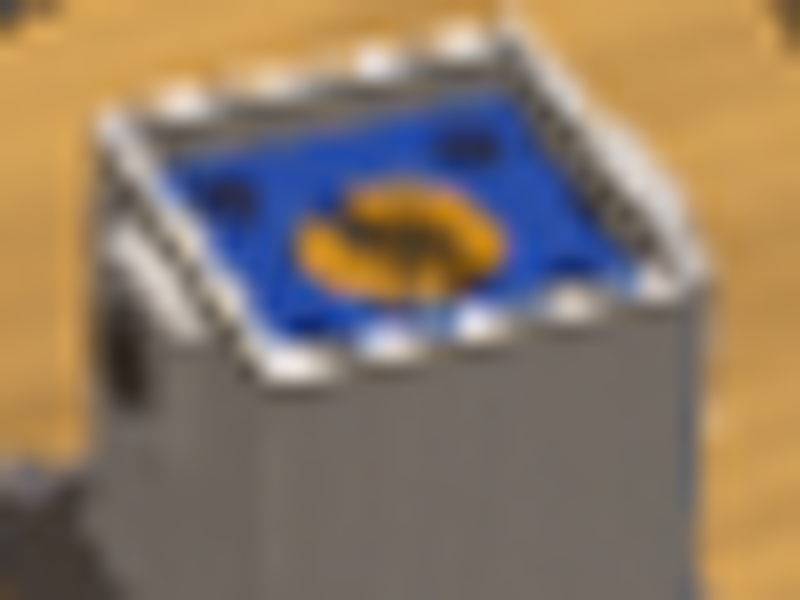

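The crop confirms the choice: brass ring centred near top (255,188), white mark above it, and a notch at its lower right. I'll rectify the ring plane from both cameras to read the notch line.

```bash
cat > rect.py <<'E'
from h import *
def rect(img,c,cx,cy,z,half=.045,n=400):
    a=np.linspace(half,-half,n)
    X=np.stack([np.add.outer(cx+a,0*a),np.add.outer(0*a,cy+a),np.full((n,n),z)],-1)
    p=proj(c,X.reshape(-1,3)).reshape(n,n,2).astype(np.float32)
    return cv2.remap(img,p[...,0],p[...,1],cv2.INTER_CUBIC)
E
python3 - <<'E'
from rect import *
o=[]
for c in("top","scene"):
    im=np.mean([grab_frame(c).astype(np.float32) for _ in range(4)],0)
    np.save(f"{c}_avg.npy",im)
    bgr=im.clip(0,255).astype(np.uint8)[...,::-1].copy()
    o.append(rect(bgr,c,.598,.038,.088))
cv2.imwrite("pics/rect1.png",np.hstack(o))
o=[]
for c in("top","scene"):
    bgr=np.load(f"{c}_avg.npy").clip(0,255).astype(np.uint8)[...,::-1].copy()
    o.append(rect(bgr,c,.5225,-.259,.106 ,half=.07))
cv2.imwrite("pics/rect2.png",np.hstack(o))
print(observe()["clock"])
E
```

```text
1.8
```

View pics/rect1.png

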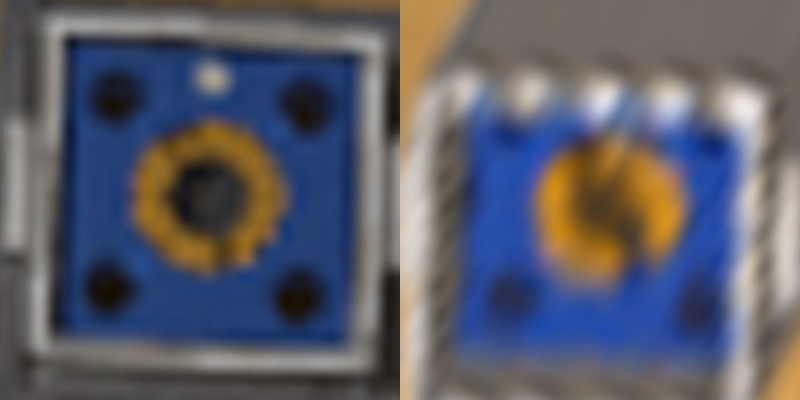

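View pics/rect2.png

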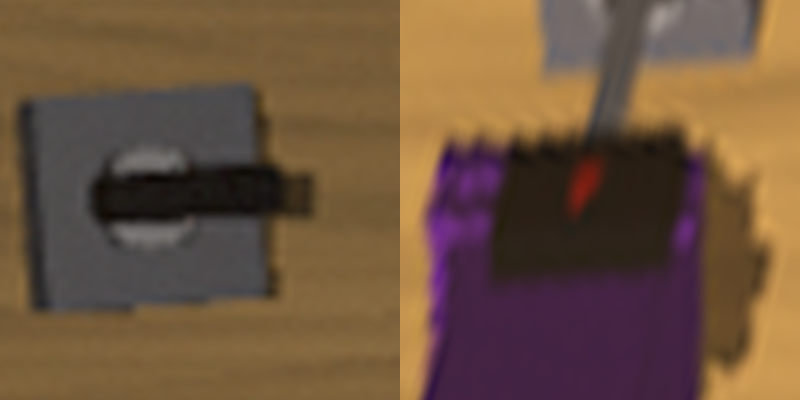

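Rectified views (0.226 mm/px): the ring centre is near (209,197) in the top view, with a notch at the lower right (220,248) and its partner at the upper left. In the scene view a notch is at (637,268). That puts the notch line at about +0.2 to +0.45 rad. The handle lies roughly along world y with a small yaw. Next I'll fit models to the masks.

```bash
cat > fit.py <<'E'
from rect import *
from scipy.optimize import minimize
S=8
def box(cx,cy,yaw,lx,ly,z0,z1):
    c,s=np.cos(yaw),np.sin(yaw);P=[]
    for z in(z0,z1):
        for a in(-.5,.5):
            for b in(-.5,.5):
                P.append([cx+c*a*lx-s*b*ly,cy+s*a*lx+c*b*ly,z])
    return np.array(P)
def hullmask(cams,pts,roi):
    l,t,r,b=roi
    p=proj(cams,pts); h=cv2.convexHull(((p-[l,t]+.5)*S).astype(np.float32))
    m=np.zeros(((b-t)*S,(r-l)*S),np.uint8);cv2.fillConvexPoly(m,np.round(h*16).astype(np.int32),255,shift=4)
    return cv2.resize(m,(r-l,b-t),interpolation=cv2.INTER_AREA)/255.
def fit(items,x0,dims,steps=(.004,.004,.1)):
    # items: list of (cam, softmask roi array, roi)
    def f(x): 
        return sum(np.abs(hullmask(c,box(x[0],x[1],x[2],*dims),roi)-m).sum()/m.sum() for c,m,roi in items)
    sim=np.array([x0]+[np.array(x0)+np.eye(3)[i]*steps[i] for i in range(3)])
    r=minimize(f,x0,method="Nelder-Mead",options=dict(initial_simplex=sim,maxiter=300,xatol=1e-5,fatol=1e-4));return r.x,r.fun
E
python3 - <<'E'
from fit import *
T=np.load("top_avg.npy");Sc=np.load("scene_avg.npy")
def soft(im,roi,fn):
    l,t,r,b=roi; return fn(im[t:b,l:r])
# handle dark
dark=lambda a:np.clip((62-a.max(-1))/30,0,1)
roi=(340,198,378,224);m=soft(T,roi,dark); m[:, :6]=0
print(np.round(m[5:22]*9).astype(int))
print("handle top",fit([("top",m,roi)],[.523,-.257,.05],(.018,.064,.092,.120)))
roi2=(158,198,192,224);m2=soft(Sc,roi2,dark)
print(np.round(m2*9).astype(int))
print("handle scene",fit([("scene",m2,roi2)],[.523,-.257,.05],(.018,.064,.092,.120)))
blue=lambda a:np.clip((a[...,2]-a[...,0]-10)/40,0,1)
roi=(236,174,276,208);m=soft(T,roi,blue)
m=(cv2.morphologyEx((m>.5).astype(np.uint8),cv2.MORPH_CLOSE,np.ones((13,13)))>0)*1.
print("adapter top",fit([("top",m,roi)],[.598,.038,0],(.066,.066,.088,.088)))
green=lambda a:np.clip((a[...,1]-a[...,0]-20)/40,0,1)
roi=(145,180,220,255);m=(soft(T,roi,green)>.5)*1.
print("tray",fit([("top",m,roi)],[.517,.268,0],(.152,.152,.005,.005)))
E
```

```text
[[0 0 0 0 0 0 0 0 0 0 0 0 0 0 0 0 0 0 0 0 0 0 0 0 0 2 0 0 0 0 0 0 0 0 0 0
  0 0]
 [0 0 0 0 0 0 0 0 0 0 0 0 0 0 0 0 0 0 0 0 0 0 0 0 0 0 0 0 0 0 0 0 0 0 0 0
  0 0]
 [0 0 0 0 0 0 0 0 0 0 0 0 0 0 0 0 0 0 0 0 0 0 0 0 0 0 0 0 0 0 0 0 0 0 0 0
  0 0]
 [0 0 0 0 0 0 0 0 0 0 0 0 0 0 0 0 0 0 0 0 0 0 0 0 0 0 0 0 0 0 0 0 0 0 0 0
  0 0]
 [0 0 0 0 0 0 0 0 0 0 0 0 0 0 0 0 0 0 0 0 0 0 0 0 0 0 0 0 0 0 0 0 0 0 0 0
  0 0]
 [0 0 0 0 0 0 0 1 0 0 0 0 0 0 0 0 0 0 0 0 0 0 0 0 1 2 1 0 0 0 0 0 0 0 0 0
  0 0]
 [0 0 0 0 0 0 0 5 0 0 0 0 0 0 0 0 0 7 8 7 9 9 9 9 9 9 9 8 0 0 0 0 0 0 0 0
  0 0]
 [0 0 0 0 0 0 4 9 4 3 9 9 9 9 9 9 9 9 9 9 9 9 9 9 9 9 9 9 6 1 0 1 0 0 0 0
  0 0]
 [0 0 0 0 0 0 9 9 9 9 9 9 9 9 9 9 9 9 9 9 9 9 9 9 9 9 9 9 8 2 0 1 0 0 0 0
  0 0]
 [0 0 0 0 0 0 9 9 9 9 9 9 9 9 9 9 9 9 9 9 9 9 9 9 9 9 9 9 8 2 0 1 0 0 0 0
  0 0]
 [0 0 0 0 0 0 9 9 9 9 9 9 9 9 9 9 9 9 9 9 9 9 9 9 9 9 9 9 8 3 1 2 0 0 0 0
  0 0]
 [0 0 0 0 0 0 9 9 9 9 9 9 9 9 9 9 9 9 9 9 9 9 9 9 9 9 8 6 4 2 1 2 0 0 0 0
  0 0]
 [0 0 0 0 0 0 9 9 9 9 9 9 9 9 9 8 6 0 2 0 0 0 0 0 0 1 1 0 0 0 0 0 0 0 0 0
  0 0]
 [0 0 0 0 0 0 0 5 0 0 0 0 0 0 0 0 0 0 0 0 0 0 0
[... 1791 characters left out ...]
 [0 0 0 0 0 0 0 0 0 0 0 0 0 0 0 0 0 0 0 0 0 0 0 0 0 0 0 0 0 0 0 0 0 0]
 [0 0 0 0 0 0 0 0 0 0 0 0 0 0 0 0 0 0 0 0 0 0 0 0 0 0 0 0 0 0 0 0 0 0]
 [0 0 0 0 0 0 0 0 0 0 0 0 0 0 0 0 0 0 0 0 0 0 0 0 0 0 0 0 0 0 0 0 0 0]
 [0 0 0 0 0 0 0 0 0 0 0 0 0 0 0 0 0 0 0 0 0 0 0 0 0 0 0 0 0 0 0 0 0 0]
 [0 0 0 0 0 0 0 0 0 0 0 0 0 0 0 0 0 0 0 0 0 0 0 0 0 0 0 0 0 0 0 0 0 0]
 [0 0 0 0 0 0 0 0 0 0 0 0 0 0 0 0 0 0 0 0 0 0 0 0 0 0 0 0 0 0 0 0 0 0]]
handle scene (array([ 0.52000931, -0.25420485,  0.29761027]), np.float64(1.138788837933013))
adapter top (array([ 0.6026295 ,  0.03623972, -0.01317322]), np.float64(0.11241610738255034))
tray (array([ 0.51544898,  0.27219576, -0.04042371]), np.float64(0.09721029477621769))
```

Fits: handle at (0.525,-0.256) with yaw 0.08, adapter ring at (0.599,0.036), tray at (0.515,0.272). All are within reach and consistent with the nets and the given sizes.

```bash
cat >> h.py <<'E'
def angdiff(a): return (a+np.pi)%(2*np.pi)-np.pi
def goto(p,yaw=None,half=True):
    """tool-frame shift (mm) & rotvec to reach TCP p with tool x down, tool y at world yaw"""
    s,P,R=st()
    cur=np.arctan2(R[1,1],R[0,1])
    if yaw is None: yaw=cur
    if half:
        yaw=cur+(angdiff(2*(yaw-cur))/2)
    y=np.array([np.cos(yaw),np.sin(yaw),0]);x=np.array([0,0,-1.]);z=np.cross(x,y)
    Rt=np.stack([x,y,z],1)
    print("clk",round(s["clock"],2),"pos",np.round(P,4),"jawyaw",round(cur,3),"F",np.round(s["force"],1),"M",np.round(s["moment"],2),"grip",round(s["grip_width"],4),"q7",np.round(s["qpos"],2))
    print("tilt",np.round(R[:,0],4),"shift_mm",np.round(R.T@(np.array(p)-P)*1000,1),"rotvec",np.round(Ro.from_matrix(R.T@Rt).as_rotvec(),3))
E
python3 -c "
from h import *
goto([.525,-.256,.2],.077)"
```

```text
clk 1.8 pos [ 0.2604 -0.5682  0.2423] jawyaw -1.141 F [ 0.3 -0.5 -0.2] M [ 0.02 -0.02  0.01] grip 0.0853 q7 [ 1.07  0.52 -0.04  1.6   0.02  1.02 -0.11]
tilt [-0.  0. -1.] shift_mm [  42.3 -173.5 -370.6] rotvec [-1.218 -0.     0.   ]
```

Emit:
jog_arm([
  [0,-17,-37,0,0,0],
  [0,-17,-37,0,0,0],
  [0,-17,-37,0,0,0],
  [0,-17,-37,0,0,0],
  [0,-17,-37,0,0,0],
  [0,-17,-37,0,0,0],
  [0,-17,-37,0,0,0],
  [0,-17,-37,0,0,0],
  [0,-17,-37,0,0,0],
  [0,-17,-37,0,0,0],
  [0,0,0,-0.14,0,0],
  [0,0,0,-0.14,0,0],
  [0,0,0,-0.14,0,0],
  [0,0,0,-0.14,0,0],
  [0,0,0,-0.14,0,0],
  [0,0,0,-0.14,0,0],
  [0,0,0,-0.14,0,0],
  [0,0,0,-0.14,0,0],
  [0,0,0,-0.1,0,0],
  [0,0,0,0,0,0],
], gripper=0)

```text
clock: 3.8
position: [0.537, -0.2459, 0.2421]
tool_rot: [0.848, 1.568, -0.596]
force: [-0.1, -0.3, 0.1]
grip_width: 0.0853
```

```bash
python3 -c "
from h import *
goto([.525,-.256,.2],.077)"
```

```text
clk 3.8 pos [ 0.537  -0.2459  0.2421] jawyaw 0.127 F [-0.1 -0.3  0.1] M [ 0.03  0.02 -0.02] grip 0.0853 q7 [ 0.63  0.49 -0.42  1.68  0.23  1.02  0.25]
tilt [ 0.0019 -0.0013 -1.    ] shift_mm [ 42.1 -13.3   8.5] rotvec [ 0.05   0.002 -0.002]
```

Emit:
jog_arm([
  [11,-7,4,0.05,0.002,-0.002],
  [10,-6,4,0,0,0],
  [11,0,0,0,0,0],
  [11,0,0,0,0,0],
  [0,0,0,0,0,0],
])

```text
clock: 4.3
position: [0.5247, -0.2555, 0.1966]
tool_rot: [2.439, 1.57, 0.936]
force: [0.0, 0.2, 0.1]
grip_width: 0.0856
```

```bash
python3 -c "
from h import *
goto([.525,-.256,.099],.077)
o=[]
for c,r in(('top',(320,180,390,240)),('scene',(135,160,215,245))):
    im=grab_frame(c)[...,::-1].copy()
    l,t,rr,b=r;o.append(cv2.resize(im[t:b,l:rr],(400,400),interpolation=cv2.INTER_CUBIC))
cv2.imwrite('pics/pre.png',np.hstack(o))
"
```

```text
clk 4.3 pos [ 0.5247 -0.2555  0.1966] jawyaw 0.068 F [0.  0.2 0.1] M [-0.01  0.02 -0.01] grip 0.0856 q7 [ 0.63  0.53 -0.39  1.74  0.25  0.92  0.2 ]
tilt [ 2.e-04  3.e-04 -1.e+00] shift_mm [97.6  0.3  0.6] rotvec [-0.009 -0.    -0.   ]
```

View pics/pre.png

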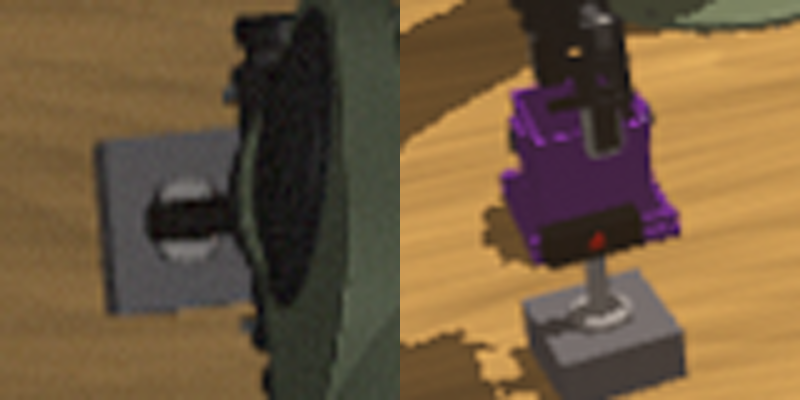

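```bash
python3 -c "
from h import *
s,P,R=st()
for w in(.0425,.05,.057):
  print(proj('scene',P+R[:,0]*(.011-.013)+R[:,1]*w))
print(proj('scene',[.5248,-.2564,.106]),proj('scene',[.5248,-.2564,.046]))
"
```

```text
[[175.21076004 191.91045033]]
[[176.10383612 193.1747231 ]]
[[176.94419432 194.36429562]]
[[172.84040124 210.45584539]] [[174.57613783 225.76453364]]
```

Emit:
jog_arm([
  [20,0,0,-0.009,0,0],
  [20,0,0,0,0,0],
  [20,0,0,0,0,0],
  [20,0,0,0,0,0],
  [16,0,0,0,0,0],
  [0,0,0,0,0,0],
  [0,0,0,0,0,0],
])

```text
clock: 5.1
position: [0.5297, -0.2554, 0.103]
tool_rot: [1.212, 1.562, -0.28]
force: [-0.4, -0.1, 0.5]
grip_width: 0.0855
```

```bash
python3 -c "
from h import *
goto([.525,-.2555,.099],.077)
o=[]
for c,r in(('top',(320,180,390,240)),('scene',(135,180,215,245))):
    im=grab_frame(c)[...,::-1].copy()
    l,t,rr,b=r;o.append(cv2.resize(im[t:b,l:rr],(400,400),interpolation=cv2.INTER_CUBIC))
cv2.imwrite('pics/pre2.png',np.hstack(o))
"
```

```text
clk 5.1 pos [ 0.5297 -0.2554  0.103 ] jawyaw 0.079 F [-0.4 -0.1  0.5] M [ 0.01  0.04 -0.01] grip 0.0855 q7 [ 0.59  0.66 -0.35  1.8   0.32  0.73  0.15]
tilt [ 0.0089 -0.0025 -1.    ] shift_mm [ 3.9 -4.7 -0.2] rotvec [ 0.002  0.003 -0.009]
```

View pics/pre2.png

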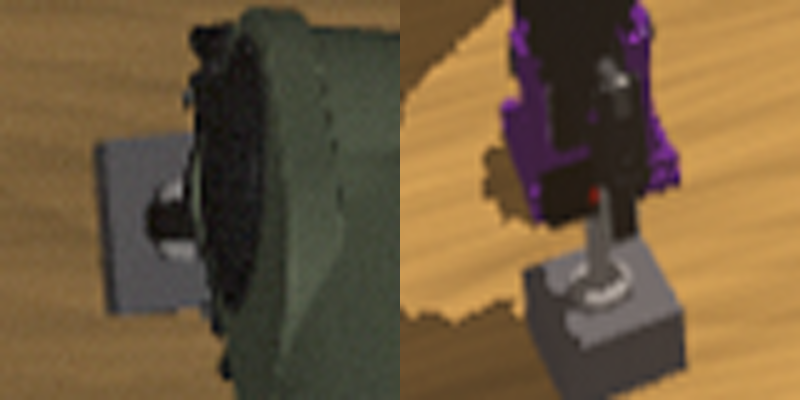

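Emit:
jog_arm([
  [2,-4.7,0,0.002,0.003,-0.009],
  [0,0,0,0,0,0],
])

```text
clock: 5.4
position: [0.5253, -0.2563, 0.1026]
tool_rot: [0.665, 1.569, -0.83]
force: [-1.3, 0.1, -0.0]
grip_width: 0.0854
```

```bash
python3 -c "
from h import *
goto([.525,-.2555,.0975],.077)
"
```

```text
clk 5.4 pos [ 0.5253 -0.2563  0.1026] jawyaw 0.077 F [-1.3  0.1 -0. ] M [-0.02 -0.02 -0.05] grip 0.0854 q7 [ 0.6   0.66 -0.35  1.81  0.32  0.73  0.15]
tilt [ 0.0012 -0.0013 -1.    ] shift_mm [ 5.1 -0.3 -0.8] rotvec [-0.     0.001 -0.001]
```

Emit:
jog_arm([
  [4,0,-0.8,0,0.001,-0.001],
  [0,0,0,0,0,0],
  [0,0,0,0,0,0],
  [0,0,0,0,0,0],
  [0,0,0,0,0,0],
  [0,0,0,0,0,0],
  [0,0,0,0,0,0],
  [0,0,0,0,0,0],
  [0,0,0,0,0,0],
  [0,0,0,0,0,0],
], gripper=255, newtons=60)

```text
clock: 6.4
position: [0.5255, -0.2556, 0.0991]
tool_rot: [0.826, 1.569, -0.668]
force: [-1.1, -0.3, 0.2]
grip_width: 0.0169
```

```bash
python3 -c "
from h import *
goto([.525,-.2555,.0975],.077)
"
```

```text
clk 6.4 pos [ 0.5255 -0.2556  0.0991] jawyaw 0.076 F [-1.1 -0.3  0.2] M [-0.04  0.   -0.  ] grip 0.0169 q7 [ 0.59  0.66 -0.35  1.81  0.32  0.73  0.15]
tilt [ 1.1e-03 -8.0e-04 -1.0e+00] shift_mm [ 1.6 -0.5 -0.2] rotvec [-0.001  0.001 -0.001]
```

Emit:
jog_arm([
  [-8,0,0,0,0,0],
  [-10,0,0,0,0,0],
  [-12,0,0,0,0,0],
  [-15,0,0,0,0,0],
  [-15,0,0,0,0,0],
  [-15,0,0,0,0,0],
  [-15,0,0,0,0,0],
  [-15,0,0,0,0,0],
  [-15,0,0,0,0,0],
  [0,0,0,0,0,0],
  [0,0,0,0,0,0],
])

```text
clock: 7.5
position: [0.5255, -0.2553, 0.233]
tool_rot: [1.034, 1.564, -0.46]
force: [0.3, -0.3, -2.4]
grip_width: 0.0171
```

```bash
python3 -c "
from h import *
goto([.599,.036,.215],.1)
"
```

```text
clk 7.5 pos [ 0.5255 -0.2553  0.233 ] jawyaw 0.077 F [ 0.3 -0.3 -2.4] M [ 0.04 -0.01  0.03] grip 0.0171 q7 [ 0.64  0.49 -0.41  1.71  0.23  0.98  0.23]
tilt [ 0.0057 -0.0028 -1.    ] shift_mm [  17.6   95.5 -284.9] rotvec [-0.023  0.003 -0.005]
```

Emit:
jog_arm([
  [0,6,-18,0,0.003,-0.005],
  [0,7,-21,0,0,0],
  [0,7,-21,0,0,0],
  [0,7,-21,0,0,0],
  [0,7,-21,0,0,0],
  [0,7,-21,0,0,0],
  [0,7,-21,0,0,0],
  [0,7,-21,0,0,0],
  [0,7,-21,0,0,0],
  [0,7,-21,0,0,0],
  [0,7,-21,0,0,0],
  [0,7,-21,0,0,0],
  [0,7,-21,0,0,0],
  [0,6,-15,0,0,0],
  [0,0,0,0,0,0],
])

```text
clock: 9.0
position: [0.5971, 0.0475, 0.2231]
tool_rot: [-1.764, 1.557, 3.024]
force: [-0.8, -0.1, -1.6]
grip_width: 0.0171
```

```bash
python3 -c "
from h import *
goto([.599,.036,.215],.05)
"
```

```text
clk 9.0 pos [0.5971 0.0475 0.2231] jawyaw 0.076 F [-0.8 -0.1 -1.6] M [ 0.01 -0.02 -0.02] grip 0.0171 q7 [ 0.14  0.54 -0.45  1.66  0.26  1.01 -0.33]
tilt [-0.0134  0.0016 -0.9999] shift_mm [ 8.1  1.2 11.6] rotvec [ 0.026 -0.002  0.013]
```

Emit:
jog_arm([
  [4,1,6,0.026,-0.002,0.013],
  [2,0,6,0,0,0],
  [0,0,0,0,0,0],
  [0,0,0,0,0,0],
])

```text
clock: 9.4
position: [0.5983, 0.0314, 0.2155]
tool_rot: [-0.595, 1.569, -2.122]
force: [0.1, -1.4, -2.4]
grip_width: 0.017
```

```bash
cat > look.py <<'E'
from h import *
import sys
goto([float(a) for a in sys.argv[2:5]],float(sys.argv[5]))
im=[]
s,P,R=st()
o=[]
for c,r in(('top',(225,160,295,220)),('scene',(235,150,305,240))):
    a=grab_frame(c);np.save(f'{sys.argv[1]}_{c}.npy',a)
    im=a[...,::-1].copy()
    l,t,rr,b=r;k=min(400/(rr-l),560/(b-t))
    q=cv2.resize(im[t:b,l:rr],None,fx=k,fy=k,interpolation=cv2.INTER_CUBIC)
    q=cv2.copyMakeBorder(q,0,600-q.shape[0],0,max(0,400-q.shape[1]),cv2.BORDER_CONSTANT)
    for d in(.059,.078,.147 if c=='x' else .045):
        p=(proj(c,P+R[:,0]*d)[0]-[l,t]+.5)*k
        cv2.circle(q,tuple(np.int32(p)),4,(0,255,255),1); print(c,d,p,k)
    o.append(q)
cv2.imwrite(f'pics/{sys.argv[1]}.png',np.hstack(o))
E
python3 look.py over .599 .036 .215 .05
```

```text
clk 9.4 pos [0.5983 0.0314 0.2155] jawyaw 0.044 F [ 0.1 -1.4 -2.4] M [0.06 0.01 0.02] grip 0.017 q7 [ 0.15  0.54 -0.44  1.68  0.27  0.98 -0.34]
tilt [-9.0e-04 -1.5e-03 -1.0e+00] shift_mm [ 0.5  1.  -4.6] rotvec [-0.006  0.001  0.001]
top 0.059 [183.91782647 152.96430786] 5.714285714285714
top 0.078 [183.93530719 156.12570859] 5.714285714285714
top 0.045 [183.9046314  150.57716538] 5.714285714285714
scene 0.059 [186.53158375 223.39916522] 5.714285714285714
scene 0.078 [185.52674432 252.18695139] 5.714285714285714
scene 0.045 [187.28157686 201.90440778] 5.714285714285714
```

View pics/over.png

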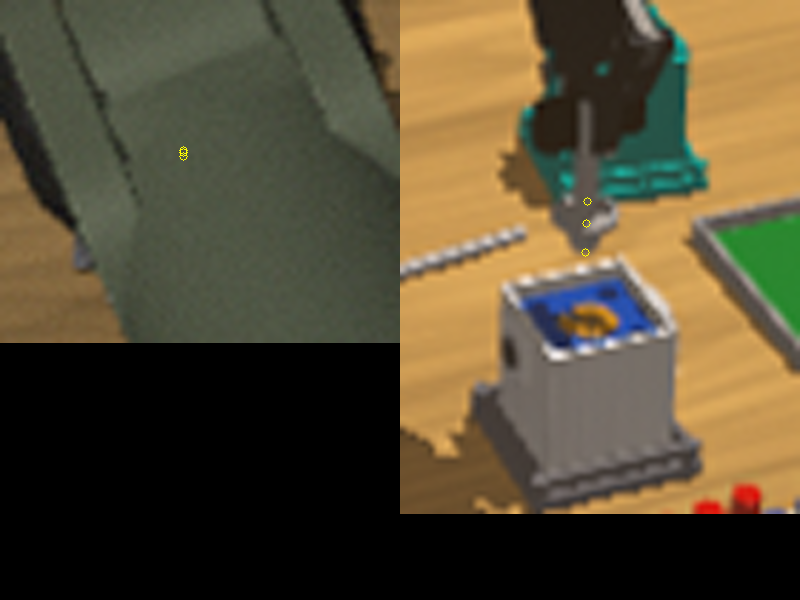

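```bash
python3 -c "
from h import *
a=np.load('over_scene.npy')[...,::-1]
q=cv2.resize(a[165:212,250:292].copy(),None,fx=12,fy=12,interpolation=cv2.INTER_CUBIC)
s,P,R=st()
for d in np.arange(.014,.0781,.008):
    p=(proj('scene',P+R[:,0]*d)[0]-[250,165]+.5)*12
    cv2.circle(q,tuple(np.int32(p)),2,(0,255,255),-1)
for X in([.5986,.0359,.088],):
    p=(proj('scene',X)[0]-[250,165]+.5)*12;cv2.circle(q,tuple(np.int32(p)),3,(255,0,255),-1);print(p)
cv2.imwrite('pics/z1.png',q)
"
```

```text
[220.8465823  499.65265953]
```

View pics/z1.png

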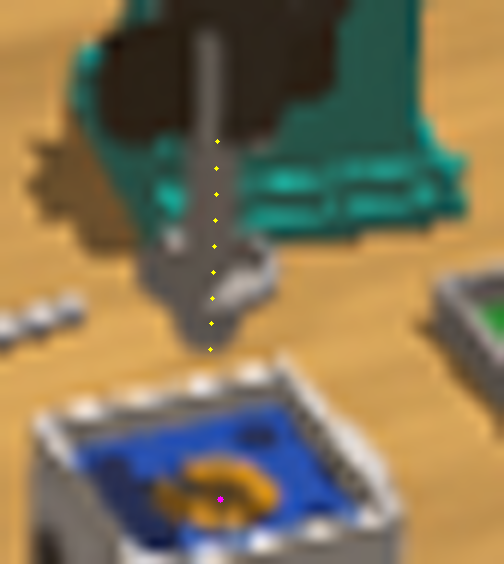

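Emit:
jog_arm([
  [5,0.5,-2.4,0,0.001,0.001],
  [9,0,-2.2,0,0,0],
  [9,0,0,0,0,0],
  [9,0,0,0,0,0],
  [6,0,0,0,0,0],
  [0,0,0,0,0,0],
  [0,0,0,0,0,0],
])

```text
clock: 10.2
position: [0.5982, 0.037, 0.1733]
tool_rot: [-1.593, 1.57, -3.119]
force: [-0.0, -1.2, -3.0]
grip_width: 0.0172
```

```bash
python3 look.py low .598 .036 .170 .05; python3 -c "
from h import *
a=np.load('low_scene.npy')[...,::-1]
q=cv2.resize(a[165:212,250:292].copy(),None,fx=12,fy=12,interpolation=cv2.INTER_CUBIC)
cv2.imwrite('pics/z2.png',q)"
```

```text
clk 10.2 pos [0.5982 0.037  0.1733] jawyaw 0.045 F [-0.  -1.2 -3. ] M [ 0.03  0.01 -0.  ] grip 0.0172 q7 [ 0.13  0.59 -0.42  1.72  0.3   0.9  -0.37]
tilt [-0.001 -0.    -1.   ] shift_mm [ 3.3 -0.3  1. ] rotvec [-0.005 -0.     0.001]
top 0.059 [172.32064471 159.98308094] 5.714285714285714
top 0.078 [172.43895267 162.95782003] 5.714285714285714
top 0.045 [172.23138441 157.73854261] 5.714285714285714
scene 0.059 [193.64053232 284.35011397] 5.714285714285714
scene 0.078 [192.64341286 312.15530134] 5.714285714285714
scene 0.045 [194.38459973 263.59286899] 5.714285714285714
```

View pics/z2.png

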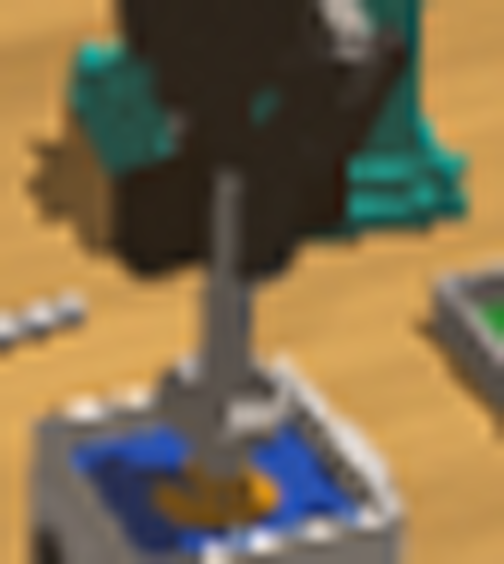

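Emit:
jog_arm([
  [3,0,0.7,-0.005,0,0.001],
  [2,0,0,0,0,0],
  [2,0,0,0,0,0],
  [2,0,0,0,0,0],
  [0,0,0,0,0,0],
])

```text
clock: 10.8
position: [0.5988, 0.036, 0.1647]
tool_rot: [1.502, 1.569, -0.018]
force: [0.2, 0.0, -2.0]
grip_width: 0.0175
```

```bash
python3 -c "
from h import *
goto([.598,.0363,.158],.05)"
```

```text
clk 10.8 pos [0.5988 0.036  0.1647] jawyaw 0.05 F [ 0.2  0.  -2. ] M [ 0.04  0.   -0.02] grip 0.0175 q7 [ 0.13  0.6  -0.42  1.73  0.3   0.88 -0.37]
tilt [ 0.002 -0.    -1.   ] shift_mm [ 6.7 -0.8 -0.3] rotvec [ 0.     0.    -0.002]
```

Emit:
jog_arm([
  [1.2,-0.4,0,0,0,-0.002],
  [1.2,0,0,0,0,0],
  [1.2,0,0,0,0,0],
  [0,0,0,0,0,0],
])

```text
clock: 11.2
position: [0.5985, 0.036, 0.1609]
tool_rot: [0.479, 1.571, -1.041]
force: [-0.1, -0.1, -2.5]
grip_width: 0.0171
```

```bash
python3 -c "
from h import *
goto([.598,.0363,.158],.05)"
```

```text
clk 11.2 pos [0.5985 0.036  0.1609] jawyaw 0.05 F [-0.1 -0.1 -2.5] M [-0.02 -0.06  0.02] grip 0.0171 q7 [ 0.13  0.6  -0.42  1.73  0.31  0.87 -0.37]
tilt [ 1.e-04 -2.e-04 -1.e+00] shift_mm [ 2.9 -0.5 -0.4] rotvec [ 0.  0. -0.]
```

Emit:
jog_arm([
  [1,0,0,0,0,0],
  [0.8,0,0,0,0,0],
  [0.8,0,0,0,0,0],
  [0,0,0,0,0,0],
])

```text
clock: 11.6
position: [0.5985, 0.036, 0.1581]
tool_rot: [0.699, 1.571, -0.822]
force: [-0.0, 0.5, -2.2]
grip_width: 0.017
```

```bash
python3 -c "
from h import *
goto([.598,.0363,.158],.05)"
```

```text
clk 11.6 pos [0.5985 0.036  0.1581] jawyaw 0.05 F [-0.   0.5 -2.2] M [-0.02 -0.06  0.02] grip 0.017 q7 [ 0.13  0.61 -0.42  1.73  0.31  0.87 -0.37]
tilt [ 1.e-04 -1.e-04 -1.e+00] shift_mm [ 0.1 -0.5 -0.3] rotvec [ 0.  0. -0.]
```

Emit:
jog_arm([
  [0.6,0,0,0,0,0],
  [0.5,0,0,0,0,0],
  [0,0,0,0,0,0],
])

```text
clock: 11.9
position: [0.5987, 0.0361, 0.1576]
tool_rot: [1.236, 1.57, -0.285]
force: [-1.3, -0.7, 2.5]
grip_width: 0.0174
```

```bash
python3 -c "
from h import *
goto([.598,.0363,.158],.05)"
```

```text
clk 11.9 pos [0.5987 0.0361 0.1576] jawyaw 0.05 F [-1.3 -0.7  2.5] M [-0.16  0.43  0.04] grip 0.0174 q7 [ 0.13  0.61 -0.42  1.73  0.31  0.87 -0.37]
tilt [ 8.e-04 -2.e-04 -1.e+00] shift_mm [-0.4 -0.7 -0.3] rotvec [ 0.     0.    -0.001]
```

Emit:
jog_arm([
  [0.3,0,0,-0.05,0,0],
  [0.3,0,0,-0.05,0,0],
  [0.3,0,0,-0.05,0,0],
  [0.2,0,0,0,0,0],
])

```text
clock: 12.3
position: [0.5995, 0.0363, 0.1574]
tool_rot: [1.354, 1.568, -0.012]
force: [-1.1, -0.8, 2.8]
grip_width: 0.0167
```

```bash
python3 -c "
from h import *
goto([.5985,.036,.158],.3)"
```

```text
clk 12.3 pos [0.5995 0.0363 0.1574] jawyaw 0.205 F [-1.1 -0.8  2.8] M [-0.13  0.23  0.06] grip 0.0167 q7 [ 0.15  0.62 -0.46  1.73  0.34  0.87 -0.24]
tilt [ 0.0029 -0.     -1.    ] shift_mm [-0.6 -1.   0.1] rotvec [-0.095  0.001 -0.003]
```

Emit:
jog_arm([
  [0.3,-0.7,0,-0.04,0,-0.003],
  [0.3,-0.3,0,-0.03,0,0],
  [0.4,0,0,0,0,0],
])

```text
clock: 12.6
position: [0.5991, 0.0363, 0.1569]
tool_rot: [1.163, 1.569, -0.133]
force: [-0.4, -0.1, 6.5]
grip_width: 0.0171
```

```bash
python3 -c "
from h import *
goto([.5985,.036,.158],.35)"
```

```text
clk 12.6 pos [0.5991 0.0363 0.1569] jawyaw 0.274 F [-0.4 -0.1  6.5] M [-0.13  0.23 -0.01] grip 0.0171 q7 [ 0.17  0.62 -0.47  1.73  0.35  0.88 -0.19]
tilt [ 1.7e-03 -2.0e-04 -1.0e+00] shift_mm [-1.1 -0.7  0.1] rotvec [-0.076  0.001 -0.002]
```

Emit:
jog_arm([
  [0,-0.5,0,-0.04,0,-0.002],
  [0.2,0,0,-0.03,0,0],
  [0.3,0,0,0,0,0],
])

```text
clock: 12.9
position: [0.5984, 0.036, 0.1562]
tool_rot: [-0.848, 1.569, -2.076]
force: [-0.0, -0.4, 0.4]
grip_width: 0.0172
```

```bash
python3 -c "
from h import *
goto([.5985,.036,.158],.42)"
```

```text
clk 12.9 pos [0.5984 0.036  0.1562] jawyaw 0.343 F [-0.  -0.4  0.4] M [-0.21 -0.09 -0.05] grip 0.0172 q7 [ 0.18  0.62 -0.49  1.73  0.36  0.88 -0.13]
tilt [-6.0e-04 -1.1e-03 -1.0e+00] shift_mm [-1.8  0.1 -0. ] rotvec [-0.077  0.001  0.001]
```

Emit:
jog_arm([
  [0.6,0,0,0,0,0],
  [0.6,0,0,0,0,0],
  [0,0,0,0,0,0],
])

```text
clock: 13.2
position: [0.5984, 0.0353, 0.1545]
tool_rot: [-0.805, 1.569, -2.036]
force: [0.7, -1.8, -0.7]
grip_width: 0.0168
```

```bash
python3 -c "
from h import *
goto([.5985,.036,.158],.42)"
```

```text
clk 13.2 pos [0.5984 0.0353 0.1545] jawyaw 0.34 F [ 0.7 -1.8 -0.7] M [-0.31 -0.22  0.01] grip 0.0168 q7 [ 0.18  0.62 -0.49  1.73  0.37  0.88 -0.13]
tilt [-9.0e-04 -1.8e-03 -1.0e+00] shift_mm [-3.5  0.3 -0.7] rotvec [-0.08   0.001  0.002]
```

Emit:
jog_arm([
  [0.8,0,0,0,0.001,0.002],
  [0.8,0,0,0,0,0],
  [0.8,0,0,0,0,0],
  [0,0,0,0,0,0],
])

```text
clock: 13.6
position: [0.5981, 0.0354, 0.1516]
tool_rot: [1.682, 1.571, 0.451]
force: [-0.4, -1.0, -1.7]
grip_width: 0.017
```

```bash
python3 -c "
from h import *
goto([.5985,.0355,.158],.34)"
```

```text
clk 13.6 pos [0.5981 0.0354 0.1516] jawyaw 0.339 F [-0.4 -1.  -1.7] M [-0.21 -0.14  0.02] grip 0.017 q7 [ 0.18  0.63 -0.49  1.73  0.37  0.87 -0.13]
tilt [ 2.e-04  1.e-04 -1.e+00] shift_mm [-6.4  0.4  0.1] rotvec [-0.001 -0.    -0.   ]
```

Emit:
jog_arm([
  [0.8,0,0,0,0,0],
  [0.7,0,0,0,0,0],
  [0.5,0,0,0,0,0],
  [0,0,0,0,0,0],
])

```text
clock: 14.0
position: [0.5982, 0.0358, 0.1495]
tool_rot: [2.076, 1.57, 0.845]
force: [0.5, -0.6, -0.1]
grip_width: 0.017
```

```bash
python3 -c "
from h import *
goto([.5985,.0355,.158],.34)"
```

```text
clk 14.0 pos [0.5982 0.0358 0.1495] jawyaw 0.339 F [ 0.5 -0.6 -0.1] M [-0.23 -0.07 -0.03] grip 0.017 q7 [ 0.18  0.63 -0.49  1.73  0.37  0.87 -0.13]
tilt [ 4.e-04  5.e-04 -1.e+00] shift_mm [-8.5  0.2  0.3] rotvec [-0.001 -0.    -0.001]
```

Emit:
jog_arm([
  [0.3,0,0,0,0,0],
  [0,0,0,0,0,0],
])

```text
clock: 14.2
position: [0.5982, 0.0358, 0.1493]
tool_rot: [1.96, 1.57, 0.729]
force: [-0.6, -0.9, 0.4]
grip_width: 0.0175
```

```bash
python3 -c "
from h import *
goto([.5985,.0355,.158],.34)"
```

```text
clk 14.2 pos [0.5982 0.0358 0.1493] jawyaw 0.339 F [-0.6 -0.9  0.4] M [-0.24  0.05  0.01] grip 0.0175 q7 [ 0.18  0.63 -0.49  1.73  0.37  0.87 -0.13]
tilt [ 5.e-04  4.e-04 -1.e+00] shift_mm [-8.7  0.2  0.4] rotvec [-0.001 -0.    -0.001]
```

Emit:
jog_arm([
  [0.15,0,0,0.07,0,0],
  [0.2,0,0,0.07,0,0],
  [0.2,0,0,0.07,0,0],
  [0,0,0,0,0,0],
])

```text
clock: 14.6
position: [0.5983, 0.0359, 0.1489]
tool_rot: [2.247, 1.57, 0.798]
force: [-0.6, -0.4, -1.2]
grip_width: 0.0174
```

```bash
python3 -c "
from h import *
goto([.5983,.0358,.158],.34)"
```

```text
clk 14.6 pos [0.5983 0.0359 0.1489] jawyaw 0.122 F [-0.6 -0.4 -1.2] M [-0.27 -0.16 -0.03] grip 0.0174 q7 [ 0.14  0.62 -0.43  1.74  0.33  0.85 -0.32]
tilt [ 8.e-04  8.e-04 -1.e+00] shift_mm [-9.1 -0.   0.1] rotvec [-0.218 -0.001 -0.001]
```

Emit:
jog_arm([
  [0.3,0,0,0.07,-0.001,-0.001],
  [0.3,0,0,0.07,0,0],
  [0.25,0,0,0.07,0,0],
  [0.25,0,0,0.07,0,0],
  [0,0,0,0,0,0],
])

```text
clock: 15.1
position: [0.5984, 0.0358, 0.1479]
tool_rot: [0.358, 1.57, -1.369]
force: [0.3, -1.1, -0.5]
grip_width: 0.0171
```

```bash
python3 -c "
from h import *
goto([.5983,.0358,.158],.34)"
```

```text
clk 15.1 pos [0.5984 0.0358 0.1479] jawyaw -0.157 F [ 0.3 -1.1 -0.5] M [-0.33 -0.12  0.05] grip 0.0171 q7 [ 0.09  0.61 -0.36  1.74  0.28  0.84 -0.55]
tilt [ 1.e-04 -5.e-04 -1.e+00] shift_mm [-10.1  -0.1   0. ] rotvec [-0.497  0.001 -0.   ]
```

Sinking as it should: 1.4 mm over 0.5 rad, with low side forces. I'll keep turning.

Emit:
jog_arm([
  [0.3,0,0,0.07,0,0],
  [0.25,0,0,0.07,0,0],
  [0.25,0,0,0.07,0,0],
  [0.25,0,0,0.07,0,0],
  [0.2,0,0,0.07,0,0],
  [0,0,0,0,0,0],
])

```text
clock: 15.7
position: [0.5987, 0.0358, 0.1471]
tool_rot: [1.469, 1.57, -0.598]
force: [0.2, -1.2, -0.2]
grip_width: 0.0175
```

```bash
python3 -c "
from h import *
goto([.5983,.0358,.158],.34)"
```

```text
clk 15.7 pos [0.5987 0.0358 0.1471] jawyaw -0.496 F [ 0.2 -1.2 -0.2] M [-0.38 -0.1  -0.01] grip 0.0175 q7 [ 0.03  0.61 -0.27  1.74  0.21  0.82 -0.84]
tilt [ 7.e-04 -5.e-04 -1.e+00] shift_mm [-10.9  -0.3   0.2] rotvec [-0.836  0.    -0.001]
```

Emit:
jog_arm([
  [0.3,0,0,0.07,0,0],
  [0.3,0,0,0.07,0,0],
  [0.25,0,0,0.07,0,0],
  [0.25,0,0,0.07,0,0],
  [0,0,0,0,0,0],
])

```text
clock: 16.2
position: [0.5991, 0.0359, 0.147]
tool_rot: [2.023, 1.569, -0.309]
force: [-0.3, -1.3, -0.6]
grip_width: 0.0172
```

```bash
python3 -c "
from h import *
goto([.5983,.0358,.158],.34)"
```

```text
clk 16.2 pos [0.5991 0.0359 0.147 ] jawyaw -0.761 F [-0.3 -1.3 -0.6] M [-0.4   0.03 -0.02] grip 0.0172 q7 [-0.02  0.6  -0.2   1.75  0.16  0.81 -1.06]
tilt [ 1.7e-03 -5.0e-04 -1.0e+00] shift_mm [-11.   -0.5   0.6] rotvec [-1.101  0.    -0.002]
```

Emit:
jog_arm([
  [0.4,-0.3,0.3,0.05,0,-0.002],
  [0.4,0,0,0.03,0,0],
  [0.4,0,0,0,0,0],
  [0,0,0,0,0,0],
])

```text
clock: 16.6
position: [0.599, 0.0358, 0.147]
tool_rot: [2.849, 1.569, 0.456]
force: [0.4, -1.0, -0.6]
grip_width: 0.0173
```

```bash
python3 -c "
from h import *
goto([.5983,.0358,.158],.34)"
```

```text
clk 16.6 pos [0.599  0.0358 0.147 ] jawyaw -0.822 F [ 0.4 -1.  -0.6] M [-0.36  0.04 -0.02] grip 0.0173 q7 [-0.03  0.6  -0.19  1.75  0.15  0.81 -1.11]
tilt [ 1.2e-03  6.0e-04 -1.0e+00] shift_mm [-11.   -0.4   0.5] rotvec [-1.162e+00 -1.000e-03 -1.000e-03]
```

The collar reached the top at z=0.147, which matches the predicted home height of about 0.1467. What remains is taking up the 1.4 mm thread play, so I'll turn until torque shows.

Emit:
jog_arm([
  [0,0,0,0.05,0,-0.001],
  [0,0,0,0.05,0,0],
  [0,0,0,0,0,0],
])

```text
clock: 16.9
position: [0.5986, 0.0356, 0.1469]
tool_rot: [-1.921, 1.57, 1.881]
force: [-1.4, -1.7, 2.7]
grip_width: 0.0169
```

```bash
python3 -c "
from h import *
goto([.5986,.0358,.158],.34)"
```

```text
clk 16.9 pos [0.5986 0.0356 0.1469] jawyaw -0.91 F [-1.4 -1.7  2.7] M [-0.47  0.22 -0.01] grip 0.0169 q7 [-0.04  0.6  -0.17  1.75  0.13  0.81 -1.18]
tilt [-4.0e-04  1.2e-03 -1.0e+00] shift_mm [-11.1  -0.2  -0.1] rotvec [-1.25e+00 -1.00e-03  1.00e-03]
```

Emit:
jog_arm([
  [-0.1,0,0,0.04,0,0],
  [0,0,0,0.03,0,0],
  [0,0,0,0,0,0],
])

```text
clock: 17.2
position: [0.5984, 0.0355, 0.147]
tool_rot: [-1.39, 1.569, 2.352]
force: [-1.7, -1.8, 2.2]
grip_width: 0.0172
```

```bash
python3 -c "
from h import *
goto([.5986,.0358,.158],.34)"
```

```text
clk 17.2 pos [0.5984 0.0355 0.147 ] jawyaw -0.971 F [-1.7 -1.8  2.2] M [-0.51  0.23  0.05] grip 0.0172 q7 [-0.05  0.6  -0.15  1.75  0.12  0.81 -1.23]
tilt [-9.e-04  1.e-03 -1.e+00] shift_mm [-11.   -0.1  -0.3] rotvec [-1.311e+00 -1.000e-03  1.000e-03]
```

Emit:
jog_arm([
  [0,0,0,0.03,0,0],
  [0,0,0,0.03,0,0],
  [0,0,0,0,0,0],
])

```text
clock: 17.5
position: [0.5984, 0.0355, 0.1469]
tool_rot: [-1.198, 1.569, 2.483]
force: [-1.7, -1.9, 3.7]
grip_width: 0.0173
```

```bash
python3 -c "
from h import *
goto([.5984,.0355,.158],.34)"
```

```text
clk 17.5 pos [0.5984 0.0355 0.1469] jawyaw -1.031 F [-1.7 -1.9  3.7] M [-0.55  0.28  0.27] grip 0.0173 q7 [-0.06  0.6  -0.13  1.75  0.1   0.8  -1.28]
tilt [-1.1e-03  8.0e-04 -1.0e+00] shift_mm [-11.1   0.   -0. ] rotvec [-1.371e+00 -0.000e+00  1.000e-03]
```

Emit:
jog_arm([
  [-0.1,0,0,0.03,0,0],
  [0,0,0,0,0,0],
])

```text
clock: 17.7
position: [0.5984, 0.0356, 0.147]
tool_rot: [-1.175, 1.57, 2.475]
force: [-0.8, -0.8, 2.9]
grip_width: 0.0173
```

```bash
python3 -c "
from h import *
goto([.5984,.0355,.158],.34)"
```

```text
clk 17.7 pos [0.5984 0.0356 0.147 ] jawyaw -1.063 F [-0.8 -0.8  2.9] M [-0.56  0.15  0.42] grip 0.0173 q7 [-0.07  0.6  -0.13  1.75  0.1   0.8  -1.3 ]
tilt [-1.e-03  8.e-04 -1.e+00] shift_mm [-11.    0.1   0.1] rotvec [-1.403e+00 -0.000e+00  1.000e-03]
```

Emit:
jog_arm([
  [-0.2,0,0,-0.015,-0.002,0.004],
  [0,0,0,0,0,0],
])

```text
clock: 17.9
position: [0.5984, 0.0358, 0.147]
tool_rot: [0.831, 1.567, -1.786]
force: [-1.4, -1.2, 1.2]
grip_width: 0.017
```

```bash
python3 -c "
from h import *
goto([.5984,.0355,.158],.34)"; python3 look.py home .5984 .0355 .158 -1.06 | tail -1; python3 -c "
import numpy as np,cv2
a=np.load('home_scene.npy')[...,::-1]
cv2.imwrite('pics/z3.png',cv2.resize(a[165:225,240:300].copy(),None,fx=10,fy=10,interpolation=cv2.INTER_CUBIC))"
```

```text
clk 17.9 pos [0.5984 0.0358 0.147 ] jawyaw -1.046 F [-1.4 -1.2  1.2] M [-0.36  0.13  0.25] grip 0.017 q7 [-0.07  0.6  -0.13  1.75  0.1   0.81 -1.3 ]
tilt [-9.0e-04 -3.9e-03 -1.0e+00] shift_mm [-11.    0.3   0.2] rotvec [-1.386e+00  4.000e-03 -1.000e-03]
scene 0.045 [190.94479931 303.20386076] 5.714285714285714
```

View pics/z3.png

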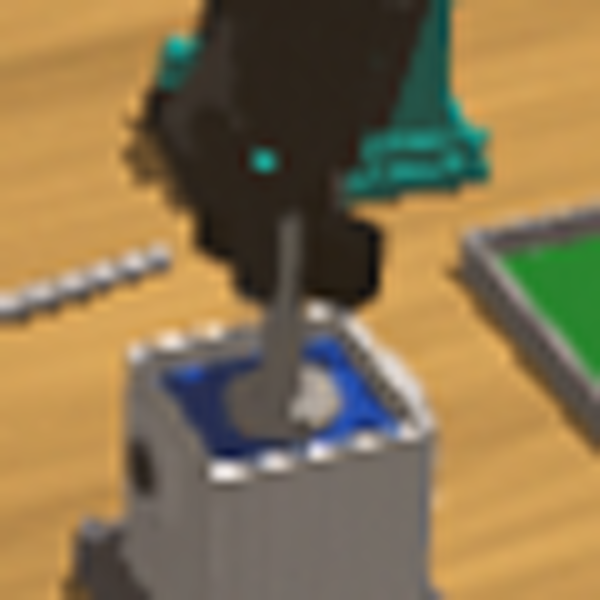

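The collar sits flat on the blue adapter, covering the brass insert at (285,400) in the crop. I'll ease the leftover twist and tilt, then begin the pull.

Emit:
jog_arm([
  [-0.2,0.2,0.2,-0.01,-0.002,0.004],
  [0,0,0,0,0,0],
])

```text
clock: 18.2
position: [0.5983, 0.0359, 0.1469]
tool_rot: [0.958, 1.563, -1.649]
force: [-0.3, -1.0, 0.1]
grip_width: 0.0171
```

```bash
python3 -c "
from h import *
goto([.5984,.0355,.158],.34)"
```

```text
clk 18.2 pos [0.5983 0.0359 0.1469] jawyaw -1.036 F [-0.3 -1.   0.1] M [-0.05 -0.08  0.13] grip 0.0171 q7 [-0.07  0.6  -0.13  1.75  0.11  0.81 -1.29]
tilt [-6.0e-04 -7.7e-03 -1.0e+00] shift_mm [-11.1   0.5   0.2] rotvec [-1.376  0.008 -0.002]
```

Emit:
jog_arm([
  [-0.6,0,0,0,0,0],
  [-0.8,0,0,0,0,0],
  [-1,0,0,0,0,0],
  [0,0,0,0,0,0],
])

```text
clock: 18.6
position: [0.5978, 0.0358, 0.1482]
tool_rot: [0.766, 1.563, -1.841]
force: [1.0, -0.2, -4.3]
grip_width: 0.0171
```

```bash
python3 -c "
from h import *
goto([.5983,.0359,.155],-1.036)"
```

```text
clk 18.6 pos [0.5978 0.0358 0.1482] jawyaw -1.036 F [ 1.  -0.2 -4.3] M [ 0.07 -0.43  0.18] grip 0.0171 q7 [-0.07  0.59 -0.13  1.75  0.11  0.81 -1.29]
tilt [-0.0022 -0.0079 -1.    ] shift_mm [-6.8  0.2 -0.4] rotvec [-0.     0.006 -0.006]
```

Emit:
jog_arm([
  [-0.5,0.1,-0.2,0,0.003,-0.003],
  [0,0,0,0,0,0],
])

```text
clock: 18.8
position: [0.5978, 0.0356, 0.1485]
tool_rot: [0.6, 1.567, -2.007]
force: [1.7, 0.0, -7.9]
grip_width: 0.0173
```

```bash
python3 look.py lift1 .5983 .0359 .155 -1.06 | head -2; python3 -c "
import numpy as np,cv2
o=[np.load(f'{n}_scene.npy')[165:225,250:290,::-1] for n in('home','lift1')]
cv2.imwrite('pics/z4.png',cv2.resize(np.hstack(o).copy(),None,fx=10,fy=10,interpolation=cv2.INTER_CUBIC))"
```

```text
clk 18.8 pos [0.5978 0.0356 0.1485] jawyaw -1.036 F [ 1.7  0.  -7.9] M [-0.04 -0.48  0.13] grip 0.0173 q7 [-0.07  0.59 -0.13  1.75  0.11  0.81 -1.29]
tilt [-0.0017 -0.0036 -1.    ] shift_mm [-6.5  0.1 -0.6] rotvec [ 0.024  0.003 -0.002]
```

View pics/z4.png

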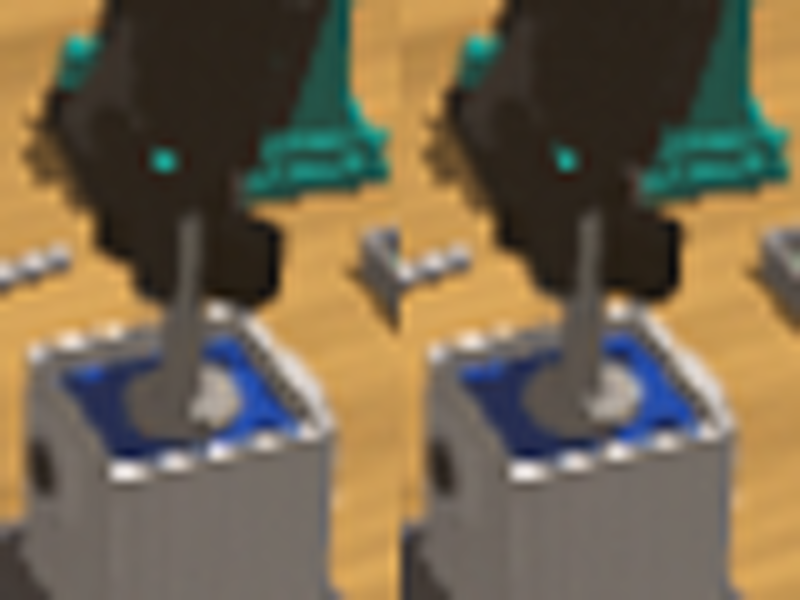

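Emit:
jog_arm([
  [0,0,0,0.025,0.002,-0.001],
  [0,0,0,0,0,0],
])

```text
clock: 19.1
position: [0.5977, 0.0356, 0.1485]
tool_rot: [0.797, 1.569, -1.837]
force: [1.3, 0.4, -9.0]
grip_width: 0.0174
```

```bash
python3 look.py lift2 .5983 .0359 .155 -1.06 | head -2
```

```text
clk 19.1 pos [0.5977 0.0356 0.1485] jawyaw -1.063 F [ 1.3  0.4 -9. ] M [-0.14 -0.36  0.36] grip 0.0174 q7 [-0.07  0.59 -0.12  1.75  0.1   0.81 -1.31]
tilt [-6.0e-04 -2.1e-03 -1.0e+00] shift_mm [-6.5  0.  -0.7] rotvec [-0.003  0.002 -0.002]
```

Emit:
jog_arm([
  [-0.5,0.2,-0.5,-0.015,0,0],
  [-1,0,0,0,0,0],
  [-1,0,0,0,0,0],
  [-1,0,0,0,0,0],
  [-1,0,0,0,0,0],
  [0,0,0,0,0,0],
])

```text
clock: 19.8
position: [0.5977, 0.0356, 0.1528]
tool_rot: [0.279, 1.568, -2.337]
force: [0.8, -1.9, -9.6]
grip_width: 0.0173
```

```bash
python3 look.py lift3 .5983 .0359 .165 -1.046 | head -2; python3 -c "
import numpy as np,cv2
o=[np.load(f'{n}_scene.npy')[165:225,250:290,::-1] for n in('home','lift3')]
cv2.imwrite('pics/z5.png',cv2.resize(np.hstack(o).copy(),None,fx=10,fy=10,interpolation=cv2.INTER_CUBIC))"
```

```text
clk 19.8 pos [0.5977 0.0356 0.1528] jawyaw -1.045 F [ 0.8 -1.9 -9.6] M [-0.13 -0.26  0.18] grip 0.0173 q7 [-0.07  0.59 -0.13  1.74  0.1   0.82 -1.29]
tilt [-0.0022 -0.0023 -1.    ] shift_mm [-12.2   0.   -0.7] rotvec [ 0.001  0.003 -0.001]
```

View pics/z5.png

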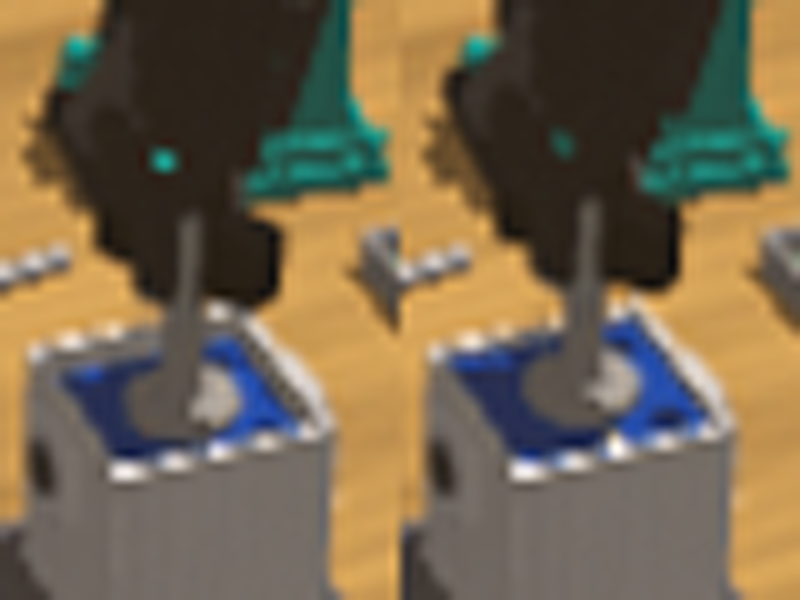

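The blue top is rising level with the rim and the collar is still on it. The pull is only about 7 N and the moments are small, so I'll keep lifting.

Emit:
jog_arm([
  [-1.5,0,-0.3,0,0.002,-0.001],
  [-1.5,0,0,0,0,0],
  [-1.5,0,0,0,0,0],
  [-1.5,0,0,0,0,0],
  [-1.5,0,0,0,0,0],
  [-1.5,0,0,0,0,0],
  [0,0,0,0,0,0],
])

```text
clock: 20.6
position: [0.5978, 0.0356, 0.1625]
tool_rot: [-0.146, 1.569, -2.763]
force: [-0.1, -1.5, -8.9]
grip_width: 0.0173
```

```bash
python3 -c "
from h import *
goto([.5983,.0359,.175],-1.045)"
```

```text
clk 20.6 pos [0.5978 0.0356 0.1625] jawyaw -1.045 F [-0.1 -1.5 -8.9] M [-0.23 -0.1   0.21] grip 0.0173 q7 [-0.07  0.58 -0.13  1.74  0.1   0.84 -1.29]
tilt [-1.3e-03 -5.0e-04 -1.0e+00] shift_mm [-12.5   0.   -0.6] rotvec [-0.     0.001  0.   ]
```

Emit:
jog_arm([
  [-2,0,0,0,-0.001,0.001],
  [-2,0,0,0,0,0],
  [-2,0,0,0,0,0],
  [-2,0,0,0,0,0],
  [-2,0,0,0,0,0],
  [-2,0,0,0,0,0],
  [0,0,0,0,0,0],
])

```text
clock: 21.3
position: [0.5978, 0.0357, 0.1756]
tool_rot: [0.385, 1.568, -2.231]
force: [0.0, 0.4, -7.9]
grip_width: 0.0172
```

```bash
python3 -c "
from h import *
goto([.5980,.0356,.185],-1.045)"
```

```text
clk 21.3 pos [0.5978 0.0357 0.1756] jawyaw -1.045 F [ 0.   0.4 -7.9] M [-0.13 -0.06  0.24] grip 0.0172 q7 [-0.07  0.56 -0.13  1.73  0.09  0.86 -1.29]
tilt [-0.0015 -0.002  -1.    ] shift_mm [-9.4  0.2 -0.1] rotvec [-0.     0.002 -0.001]
```

Emit:
jog_arm([
  [-2,0,0,0,0.001,0],
  [-2,0,0,0,0,0],
  [-2,0,0,0,0,0],
  [-2,0,0,0,0,0],
  [-2,0,0,0,0,0],
  [-2,0,0,0,0,0],
  [-2,0,0,0,0,0],
  [-2,0,0,0,0,0],
  [0,0,0,0,0,0],
])

```text
clock: 22.2
position: [0.5978, 0.0356, 0.1931]
tool_rot: [0.643, 1.569, -1.973]
force: [-0.4, -0.9, -7.1]
grip_width: 0.0172
```

```bash
python3 -c "
from h import *
goto([.5980,.0356,.21],-1.045)"
```

```text
clk 22.2 pos [0.5978 0.0356 0.1931] jawyaw -1.045 F [-0.4 -0.9 -7.1] M [-0.23 -0.18  0.28] grip 0.0172 q7 [-0.07  0.54 -0.13  1.71  0.09  0.9  -1.28]
tilt [-7.0e-04 -1.5e-03 -1.0e+00] shift_mm [-16.9   0.1  -0.2] rotvec [-0.     0.001 -0.001]
```

Emit:
jog_arm([
  [-2,0,0,0,0.001,0],
  [-2,0,0,0,0,0],
  [-2,0,0,0,0,0],
  [-2,0,0,0,0,0],
  [-2,0,0,0,0,0],
  [-2,0,0,0,0,0],
  [-2,0,0,0,0,0],
  [-2,0,0,0,0,0],
  [0,0,0,0,0,0],
])

```text
clock: 23.1
position: [0.5978, 0.0356, 0.2106]
tool_rot: [1.367, 1.57, -1.249]
force: [0.3, -1.3, -8.0]
grip_width: 0.0172
```

```bash
python3 -c "
from h import *
goto([.5978,.0356,.235],-1.045)"
```

```text
clk 23.1 pos [0.5978 0.0356 0.2106] jawyaw -1.045 F [ 0.3 -1.3 -8. ] M [-0.25 -0.15  0.15] grip 0.0172 q7 [-0.06  0.52 -0.14  1.7   0.08  0.93 -1.28]
tilt [ 3.e-04 -1.e-03 -1.e+00] shift_mm [-24.4   0.   -0. ] rotvec [-0.     0.    -0.001]
```

Emit:
jog_arm([
  [-2,0,0,0,0,0],
  [-2,0,0,0,0,0],
  [-2,0,0,0,0,0],
  [-2,0,0,0,0,0],
  [-2,0,0,0,0,0],
  [-2,0,0,0,0,0],
  [-2,0,0,0,0,0],
  [-2,0,0,0,0,0],
  [-2,0,0,0,0,0],
  [-2,0,0,0,0,0],
  [-2,0,0,0,0,0],
  [0,0,0,0,0,0],
])

```text
clock: 24.3
position: [0.5985, 0.0362, 0.2361]
tool_rot: [2.605, 1.568, -0.012]
force: [0.6, -0.5, -3.8]
grip_width: 0.017
```

```bash
python3 look.py out .5978 .0356 .24 -1.046 | head -2; python3 -c "
import numpy as np,cv2
cv2.imwrite('pics/z6.png',cv2.resize(np.load('out_scene.npy')[130:225,235:310,::-1].copy(),None,fx=6,fy=6,interpolation=cv2.INTER_CUBIC))"
```

```text
clk 24.3 pos [0.5985 0.0362 0.2361] jawyaw -1.046 F [ 0.6 -0.5 -3.8] M [ 0.02 -0.   -0.01] grip 0.017 q7 [-0.06  0.49 -0.14  1.67  0.08  0.98 -1.27]
tilt [ 0.0028 -0.     -1.    ] shift_mm [-3.9  0.2  0.9] rotvec [ 0.    -0.002 -0.001]
```

View pics/z6.png

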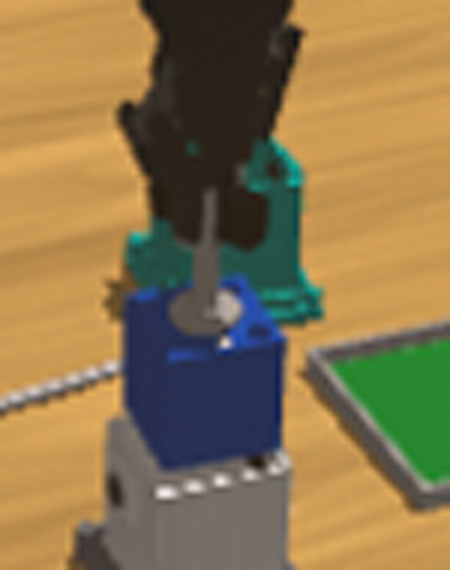

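The adapter hangs straight above the rim, collar flush, with its underside at about 0.107 m. I'll lift a little more and carry it to the tray.

Emit:
jog_arm([
  [-6,0.2,0.9,0,-0.002,-0.001],
  [-8,0,0,0,0,0],
  [-6,0,0,0,0,0],
  [0,0,0,0,0,0],
])

```text
clock: 24.8
position: [0.5977, 0.0354, 0.2577]
tool_rot: [1.576, 1.571, -1.041]
force: [0.2, -0.1, -4.2]
grip_width: 0.0171
```

```bash
python3 -c "
from h import *
goto([.5155,.270,.255],-1.045)
for n,p in(('flask',(203,142)),('bottle',(157,142))): print(n,atz('top',p,.1))"
```

```text
clk 24.8 pos [0.5977 0.0354 0.2577] jawyaw -1.046 F [ 0.2 -0.1 -4.2] M [-0.02 -0.02  0.  ] grip 0.0171 q7 [-0.06  0.47 -0.14  1.65  0.07  1.03 -1.27]
tilt [ 1.e-04 -2.e-04 -1.e+00] shift_mm [   2.7 -244.2  -46.5] rotvec [-0.001 -0.    -0.   ]
flask [0.73337455 0.18484208 0.1       ]
bottle [0.73593226 0.31954326 0.1       ]
```

Emit:
jog_arm([
  [0,-8,-1.5,0,0,0],
  [0,-14,-2.5,0,0,0],
  [0,-16,-3,0,0,0],
  [0,-16,-3,0,0,0],
  [0,-16,-3,0,0,0],
  [0,-16,-3,0,0,0],
  [0,-16,-3,0,0,0],
  [0,-16,-3,0,0,0],
  [0,-16,-3,0,0,0],
  [0,-16,-3,0,0,0],
  [0,-16,-3,0,0,0],
  [0,-16,-3,0,0,0],
  [0,-16,-3,0,0,0],
  [0,-12,-2,0,0,0],
  [0,-6,-1,0,0,0],
  [0,0,0,0,0,0],
])

```text
clock: 26.4
position: [0.5094, 0.2663, 0.2555]
tool_rot: [-0.911, 1.565, 2.767]
force: [-0.0, -0.4, -4.5]
grip_width: 0.0175
```

```bash
python3 -c "
from h import *
goto([.5155,.270,.150],-1.045)"
```

```text
clk 26.4 pos [0.5094 0.2663 0.2555] jawyaw -1.034 F [-0.  -0.4 -4.5] M [-0.06 -0.04 -0.03] grip 0.0175 q7 [-0.43  0.43 -0.2   1.71  0.1   1.01 -1.7 ]
tilt [-0.0055  0.0022 -1.    ] shift_mm [105.5   0.4  -7.5] rotvec [0.011 0.004 0.005]
```

Now down to about 15 mm above the floor, correcting the tilt on the way.

Emit:
jog_arm([
  [8,0,-3,0,0.004,0.005],
  [12,0,-3,0,0,0],
  [14,0,0,0,0,0],
  [14,0,0,0,0,0],
  [14,0,0,0,0,0],
  [14,0,0,0,0,0],
  [10,0,0,0,0,0],
  [5,0,0,0,0,0],
  [0,0,0,0,0,0],
])

```text
clock: 27.3
position: [0.5172, 0.2639, 0.1543]
tool_rot: [0.835, 1.567, -1.777]
force: [0.2, 0.7, -4.1]
grip_width: 0.0171
```

```bash
python3 -c "
from h import *
goto([.5155,.270,.133],-1.045)
o=[]
for c,r in(('top',(140,170,220,250)),('scene',(270,130,350,220))):
    a=grab_frame(c)[...,::-1];l,t,rr,b=r
    o.append(cv2.resize(a[t:b,l:rr].copy(),(400,450),interpolation=cv2.INTER_CUBIC))
cv2.imwrite('pics/tray1.png',np.hstack(o))"
```

```text
clk 27.3 pos [0.5172 0.2639 0.1543] jawyaw -1.041 F [ 0.2  0.7 -4.1] M [ 0.04  0.01 -0.05] grip 0.0171 q7 [-0.45  0.56 -0.18  1.79  0.14  0.8  -1.74]
tilt [-9.0e-04 -4.2e-03 -1.0e+00] shift_mm [21.2 -6.1 -1.7] rotvec [ 0.004  0.003 -0.003]
```

View pics/tray1.png

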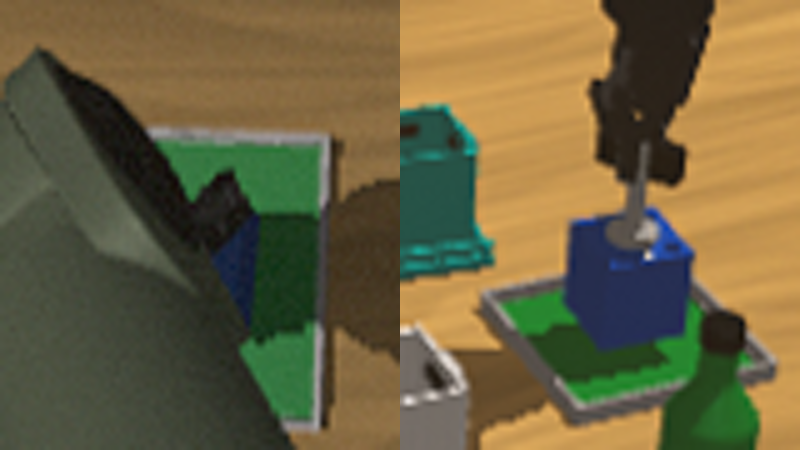

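Emit:
jog_arm([
  [5,-3,-1,0,0.003,-0.003],
  [5,-3,0,0,0,0],
  [3,0,0,0,0,0],
  [2,0,0,0,0,0],
  [1,0,0,0,0,0],
  [0,0,0,0,0,0],
])

```text
clock: 28.0
position: [0.5158, 0.2712, 0.1394]
tool_rot: [-3.095, 1.566, 0.576]
force: [-0.5, 0.5, -3.8]
grip_width: 0.0174
```

```bash
python3 -c "
from h import *
goto([.5155,.270,.133],-1.045)"
```

```text
clk 28.0 pos [0.5158 0.2712 0.1394] jawyaw -1.041 F [-0.5  0.5 -3.8] M [-0.04  0.07  0.02] grip 0.0174 q7 [-0.46  0.58 -0.18  1.8   0.15  0.77 -1.75]
tilt [ 0.0038  0.0024 -1.    ] shift_mm [6.4 0.9 0.8] rotvec [ 0.004 -0.004  0.   ]
```

Emit:
jog_arm([
  [1.2,0,0,0,-0.004,0],
  [1.2,0,0,0,0,0],
  [1,0,0,0,0,0],
  [0.8,0,0,0,0,0],
  [0,0,0,0,0,0],
])

```text
clock: 28.5
position: [0.516, 0.2711, 0.1351]
tool_rot: [-3.001, 1.57, 0.671]
force: [-0.5, -1.0, -4.5]
grip_width: 0.0168
```

```bash
python3 -c "
from h import *
goto([.5155,.270,.133],-1.045)"
```

```text
clk 28.5 pos [0.516  0.2711 0.1351] jawyaw -1.041 F [-0.5 -1.  -4.5] M [-0.01  0.04  0.01] grip 0.0168 q7 [-0.46  0.59 -0.18  1.8   0.15  0.76 -1.76]
tilt [ 5.e-04  4.e-04 -1.e+00] shift_mm [2.1 0.7 1. ] rotvec [ 0.004 -0.001  0.   ]
```

Emit:
jog_arm([
  [0.6,0,0,0,0,0],
  [0.5,0,0,0,0,0],
  [0.5,0,0,0,0,0],
  [0.4,0,0,0,0,0],
  [0,0,0,0,0,0],
])

```text
clock: 29.0
position: [0.5161, 0.2713, 0.1332]
tool_rot: [-2.885, 1.57, 0.786]
force: [-0.0, -0.2, -3.0]
grip_width: 0.0171
```

```bash
python3 -c "
from h import *
goto([.5155,.270,.133],-1.045)"
```

```text
clk 29.0 pos [0.5161 0.2713 0.1332] jawyaw -1.041 F [-0.  -0.2 -3. ] M [-0.12  0.04 -0.06] grip 0.0171 q7 [-0.46  0.59 -0.18  1.8   0.15  0.76 -1.76]
tilt [ 8.e-04  8.e-04 -1.e+00] shift_mm [0.2 0.9 1.2] rotvec [ 0.004 -0.001  0.   ]
```

Contact is just beginning, as the weight is starting to come off. A little more.

Emit:
jog_arm([
  [0.3,0,0,0,0,0],
  [0.3,0,0,0,0,0],
  [0,0,0,0,0,0],
])

```text
clock: 29.3
position: [0.5161, 0.2716, 0.1331]
tool_rot: [-2.894, 1.569, 0.778]
force: [-0.3, -0.4, -1.5]
grip_width: 0.0171
```

```bash
python3 -c "
from h import *
goto([.5155,.270,.133],-1.045)"
```

```text
clk 29.3 pos [0.5161 0.2716 0.1331] jawyaw -1.041 F [-0.3 -0.4 -1.5] M [-0.25  0.22 -0.07] grip 0.0171 q7 [-0.46  0.59 -0.18  1.8   0.15  0.76 -1.76]
tilt [ 0.0012  0.0012 -1.    ] shift_mm [0.1 1.1 1.4] rotvec [ 0.004 -0.002  0.   ]
```

Emit:
jog_arm([
  [0.2,0,0,0,-0.004,0.001],
  [0.2,0,0,0,0,0],
  [0,0,0,0,0,0],
])

```text
clock: 29.6
position: [0.5163, 0.2718, 0.1331]
tool_rot: [0.267, 1.569, -2.344]
force: [-1.1, -0.2, 0.6]
grip_width: 0.0173
```

```bash
python3 -c "
from h import *
goto([.5155,.270,.133],-1.045)"
```

```text
clk 29.6 pos [0.5163 0.2718 0.1331] jawyaw -1.041 F [-1.1 -0.2  0.6] M [-0.17  0.34 -0.08] grip 0.0173 q7 [-0.46  0.6  -0.18  1.8   0.15  0.76 -1.76]
tilt [-0.0015 -0.0015 -1.    ] shift_mm [0.1 1.2 1.6] rotvec [ 0.004  0.002 -0.001]
```

Emit:
jog_arm([
  [0,0,0,0,0,0],
  [0,0,0,0,0,0],
  [0,0,0,0,0,0],
  [0,0,0,0,0,0],
  [0,0,0,0,0,0],
  [0,0,0,0,0,0],
  [0,0,0,0,0,0],
  [0,0,0,0,0,0],
], gripper=0)

```text
clock: 30.4
position: [0.5168, 0.2716, 0.133]
tool_rot: [0.602, 1.569, -2.01]
force: [0.8, -0.3, 0.6]
grip_width: 0.0853
```

Emit:
jog_arm([
  [-10,0,0,0,0,0],
  [-15,0,0,0,0,0],
  [-20,0,0,0,0,0],
  [-20,0,0,0,0,0],
  [-20,0,0,0,0,0],
  [-20,0,0,0,0,0],
  [-20,0,0,0,0,0],
  [-20,0,0,0,0,0],
  [0,0,0,0,0,0],
])

```text
clock: 31.3
position: [0.5165, 0.2719, 0.2897]
tool_rot: [2.627, 1.57, 0.015]
force: [0.2, -0.0, -0.1]
grip_width: 0.0852
```

```bash
python3 -c "
from h import *
goto([.3,.40,.3],-1.045)
a=grab_frame('scene');np.save('rel_scene.npy',a)
cv2.imwrite('pics/rel.png',cv2.resize(a[130:230,260:350,::-1].copy(),None,fx=6,fy=6,interpolation=cv2.INTER_CUBIC))"
```

```text
clk 31.3 pos [0.5165 0.2719 0.2897] jawyaw -1.041 F [ 0.2 -0.  -0.1] M [ 0.02 -0.    0.06] grip 0.0852 q7 [-0.44  0.41 -0.2   1.65  0.09  1.09 -1.71]
tilt [ 9.e-04  0.e+00 -1.e+00] shift_mm [ -10.5 -220.   121.9] rotvec [ 0.004 -0.001 -0.   ]
```

View pics/rel.png

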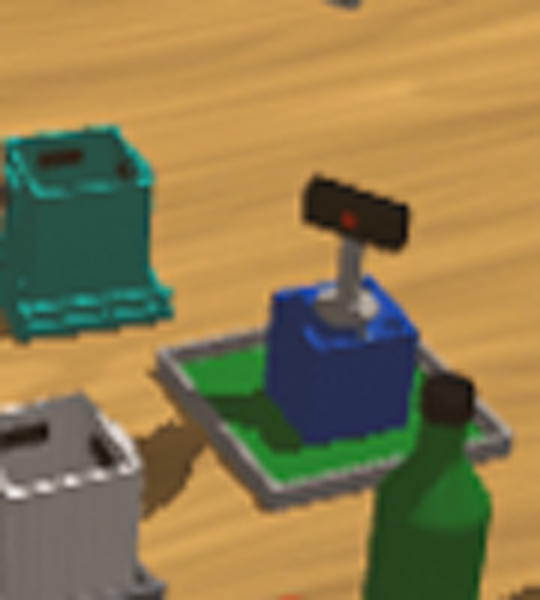

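Emit:
jog_arm([
  [0,17,10,0,0,0],
  [0,17,10,0,0,0],
  [0,17,10,0,0,0],
  [0,17,10,0,0,0],
  [0,17,10,0,0,0],
  [0,17,10,0,0,0],
  [0,17,10,0,0,0],
  [0,17,10,0,0,0],
  [0,17,10,0,0,0],
  [0,17,10,0,0,0],
  [0,17,10,0,0,0],
  [0,17,10,0,0,0],
  [0,0,0,0,0,0],
  [0,0,0,0,0,0],
])

```text
clock: 32.75
position: [0.5104, 0.0249, 0.2823]
tool_rot: [-0.255, 1.558, -2.865]
force: [0.1, -0.3, 0.1]
grip_width: 0.0851
```

```bash
python3 -c "
from h import *
a=grab_frame('top')
cv2.imwrite('pics/fin.png',cv2.resize(a[:,:,::-1].copy(),(800,600)))
from fit import *
T=a.astype(float);roi=(145,180,220,255)
l,t,r,b=roi;s=T[t:b,l:r];m=((s[...,2]-s[...,0]>15)&(s[...,2]>s[...,1]+10)).astype(np.uint8)
ys,xs=np.nonzero(m);c=[l+(xs.min()+xs.max())/2,t+(ys.min()+ys.max())/2];print(c,atz('top',c,.074),m.sum(),observe()['clock'])
"
```

```text
[np.float64(176.0), np.float64(217.5)] [0.51654638 0.26795849 0.074     ] 348 32.8
```

View pics/fin.png

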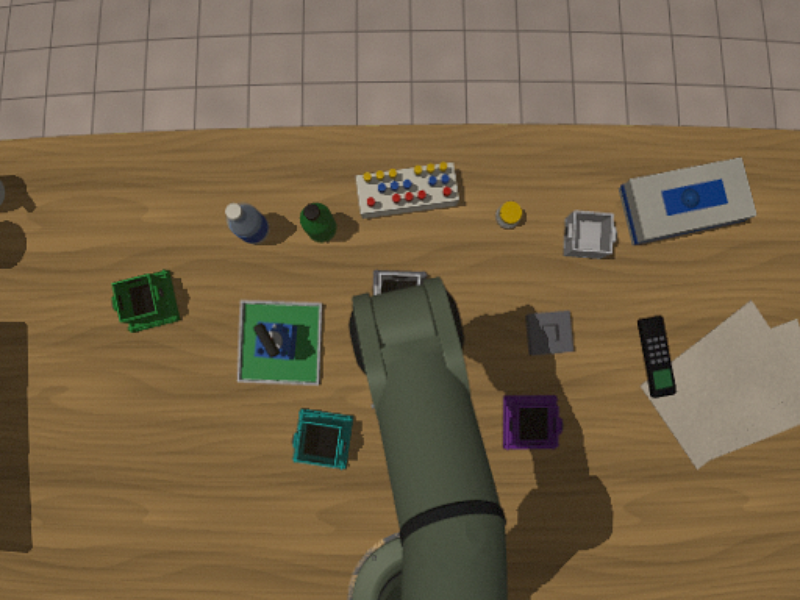

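The adapter stands mid-tray at about (0.517,0.268), with the tray centre at (0.515,0.272) (picture (275,341)). The puller is in it. The other things in view are where they were, and the arm is clear.

```bash
python3 -c "
from workcell import bot
print(bot.job_done())"
```

```text
the job is handed in; nothing more can be done
None
```

The adapter is out of the bucket and standing upright in the wash tray, with the puller still screwed in. I handed the job in at about 33 s; it reports no verdict.

**What I did**
- I took the puller from its block and lowered its nose into the insert.
- Turning backwards under a light push (about 9 N at most, seen between moves), I felt the thread start at about +0.34 rad.
- I screwed it 1.40 rad clockwise until the torque rose to 0.42 N·m, then eased the twist back slightly.
- The draw was straight up. The wrist reading reached about 9 to 10 N, including the puller's weight.
- I set the adapter down with only a few newtons on the tray, let go and backed away.

**Last checks**
- **Position:** in the top picture the adapter is about 4 mm from the tray's centre.
- **Collar:** in the scene picture it sits on the adapter's top. At this resolution I could not measure the 1.5 mm limit directly.
- **Bystanders:** those visible look unmoved by eye. The rotor key was hidden under the arm in the final top view, so I did not check it.
- **Robot:** the gripper is open and clear, and the wrist force is near zero.

**Disagreements**
- The two cameras differed by up to 4 mm on the insert's x position. I went by the top camera, and the nose entered with no side force.
- The first 1.3 mm of the pull took little force, so I tested whether the thread was loose. It tightened again at the same angle, and the adapter then rose with the puller.

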